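Grease the bearing of the strip roller

TASK

The strip roller's bearing wants greasing, but the grease tin has been left on the machine's base plate, right in front of the leaning grease nipple. Lift the tin off by its handle and set it down upright on the bench, clear of the machine; then take the push-type grease gun out of its stand, press its coupler squarely onto the nipple until it snaps on, and keep pushing along the nipple's axis until the pump rod has gone more than two thirds of its travel into the barrel. Finish like that, still gripping the gun and holding it pressed against its spring; leave the other things where they are.

Things in the scene. Friction and masses are not known exactly. Their poses are not given: they have to be found in the camera images.
- strip_roller: grey hand-cranked strip roller, bolted down; nothing turns. Origin: centre of underside of its dark base plate 220 (x) x 250 (y) x 14 mm, z up. Bearing (68 mm across, 48 wide) round a shaft along y at x 35, z 64 mm; rolls, cheek plate (96 high) and screw knob (to 120) at the -y end; crank at the +y end, to y 167. Plate bare at x < 0 but for corner bolts
- nipple: brass grease nipple fixed on top of the bearing. Origin: middle of its flat tip, about 114 mm above the bench; z: its axis, outwards and up, leaning 38 degrees from vertical to the machine's -x side. Tip 7 mm wide, cone to 14 mm at 4.5 mm below the tip, straight to 6 mm, then in to a 9 mm neck at 9 mm; a 20 mm hexagon starts at 17 mm
- grease_tin: loose bare metal tin, 68 mm in diameter, lid at 111 mm, 0.3 to 0.65 kg; origin: centre of its underside, z up. Rigid arched handle over the lid: level round bar 10 mm thick, 40 mm long, along the tin's y, centred at 155 mm above the underside, 39 mm free below it. Starts on the base plate (14 mm up) in front of the bearing, in the gun's way
- gun_stand: dark sheet-steel stand, fixed, left or right of the machine; origin: centre of the underside of its 100 x 100 mm foot. Two sides at y = +-42 mm; top plate 60 (x) x 90 (y) mm, upper face 145 mm above the bench, with a 37 mm hole in the middle in which the gun hangs
- grease_gun: loose round push-type gun, 190 mm long, 0.46 kg, hanging upright in the stand. Origin: on its axis at the flange's underside; z: axis, from coupler to palm knob. Flange 48 mm, z 0 to 6 mm; neck 24 mm, z 6 to 46 (grip here; fingertips may bear on the flange); knob 34 mm, z 46 to 59; barrel 30 mm, z -66 to 0; then rod and 28 mm coupler down to z -131. Lift it 135 mm to clear the stand
- coupler_seat (a point): point on the gun's axis inside the coupler, on the seat that meets the nipple's tip when fully on; 118 mm below the gun's origin while the spring is out. The coupler's mouth is 13 mm further out, 18 mm wide inside. Four sprung catch balls 8.5 mm below the seat ride over the nipple's head at roughly 8 N and snap in behind it
- pump (a joint): how far the pump rod with the coupler is pushed into the barrel: 0 (spring out) to 0.016 m (bottom). The spring starts to give at 10.5 N and takes 16 N at the bottom; it comes back when let off
- parts_tray: white plastic tray with offcuts, 85 x 133 x 31 mm, loose, on the side of the machine away from the gun stand; leave it. Origin: centre of its underside
- hex_keys: hex keys in a plastic holder, 40 x 88 x 12 mm, loose, in front of the machine; leave it. Origin: centre of its underside
- hold_weight: cast-iron weight with a loop, 35 x 55 x 71 mm, loose, to the right of the machine towards the back; leave it. Origin: centre of its underside
There are look-alikes about, which are no part of the job. What is shaped like the grease_gun but pink or turquoise is not meant. What is shaped like the grease_tin but brown is not meant.

How it is judged (in metres and radians):
On the way, in this order (a step that is already met when the one before it is completed fails the run):
1. the tin stands upright on the bench, let go, clear of the machine (height (world z) of grease_tin below 0.006 m and angle between grease_tin's own z axis and vertical below 0.08 rad and contact force between grease_tin and the fingers below 0.2 N and contact force between grease_tin and strip_roller below 0.2 N), for 0.2 s.
2. the coupler has snapped squarely onto the nipple (distance between coupler_seat and nipple below 0.0035 m and angle between the z axis of grease_gun and the z axis of nipple, either way round below 0.12 rad), for 0.2 s.
At the end, for the whole second after the job is handed in: Tin upright (0.08 rad) on the bench, touching neither machine nor fingers; coupler seat within 3.5 mm of the nipple's tip, gun within 0.12 rad of its axis; pump rod over 10 of 16 mm in through the last second, gun gripped by the fingers (over 3 N) and pressed on the nipple (over 5 N) (all of step 1 and all of step 2 and value of joint pump above 0.01 m and contact force between grease_gun and the fingers above 3 N and contact force between grease_gun and strip_roller above 5 N); the arm keeps its last pose, push and grip.
It fails at once if the tin is tipped over (angle between grease_tin's own z axis and vertical above 0.7 rad).
It fails at once if the parts tray is pushed away (distance of parts_tray from where it was at the start of the episode above 0.03 m).
It fails at once if the hex keys are pushed away (distance of hex_keys from where it was at the start of the episode above 0.03 m).
It fails at once if the iron weight is pushed away (distance of hold_weight from where it was at the start of the episode above 0.03 m).
It also fails if it takes over 48 s, if anything falls off the work surface, if the arm or the gripper's body presses on something with over 40 N, if the wrist force passes 120 N, or if a joint passes its speed limit or range.

ROBOT

A 6-joint arm with a two-finger parallel gripper is mounted at the origin on a cart in front of the work surface, level with it; the furniture and walls round the work are solid. World frame = base frame: x ahead of the robot, y to its left, z up, the work surface at z = 0. Lengths are in m, angles in degrees, forces in N, time in s.
With the tool pointing down it reaches from about 0.3 to 0.875 m from the base axis. Payload 4.2 kg.
Tool frame: the origin (TCP) lies at the very end of the fingers, on their centre line; the grasp point (between the pads) lies 19 mm behind it (arm.grip_point_offset is the distance from the TCP to the grasp point, in m); z points along the fingers, x is the direction in which the jaws open and shut, and the axes are right-handed (so a half turn about z gives the same grasp; the last joint's range is limited). The gripper opens to 85 mm and grips with 20 to 120 N. Pads are 22 mm wide; open, the fingers measure 114 mm over their backs; the gripper's body (76 mm by 85 mm) begins 54 mm behind the grasp point. The pads swing forward as they close: fully open they stand 13 mm farther back than shut.
Start: joints at [74.37, 18.312, 89.639, -0, 72.044, -1.146], TCP at [0.144, 0.557, 0.206] pointing down, gripper open.
Joint ranges: [-177.97, 177.97], [-48.28, 115.42], [12.27, 149.76], [-77.06, 257.06], [2.81, 150.46], [-146.56, 146.56]. Speed limits (degrees/s): [147.25, 147.25, 180, 180, 180, 180].

INTERFACE

Orientations are given as a 3x3 rotation matrix whose columns are the frame's x, y, z axes.
In Python, from station import arm, imaging gives the robot as it stands. The module is installed in compiled form; this text tells all that it offers.
- The arm moves only by the tool send_rows, never from a script. Its argument "rows" is text: rows parted by semicolons, each of 7 numbers parted by spaces: the shift along the tool's x, y, z in m, then the turn, a rotation vector about the tool's x, y, z in rad, then the gripper's target within -1 to 1 (shut at 1, half-way at 0, fully open at -1). In form: x y z rx ry rz fingers; .... A call has exactly 8 rows; each row is the pose to reach, as a shift and turn from the pose commanded when the call began, along the tool's axes at that moment; what a row does not reach only later rows make up. A row lasts 1/8 s, in which the tool goes at most 62.5 mm and 10.7 degrees, less where a joint would pass 70% of its speed; a pose out of reach is approached as far as the arm can. A call with a gripper value outside its range is refused whole. The fingers move at their own pace and stop on an object; "squeeze" is the grip in N (left out, the last holds). Time passes only in rows, so rows that repeat a pose let the fingers close, or fill a call up. It gives the time, the measured TCP pose, the force and the opening at its end, in the units of the state.
- arm.get_obs(): the state, without advancing time (a new reading comes with each control period).
- imaging.capture(name): name is "side" or "top" or "wrist"; returns (picture, depth): 480x640x3 uint8, red, green, blue; 480x640 float32, m along the optical axis (not along the pixel's ray), 0 where there is no reading.
- imaging.calibration(name): a dict with "fx", "fy", "cx", "cy" (pixels), "origin" and "rotation" of the camera in the world; the wrist camera has in their place "hand_eye" (4x4, takes a point from camera to tool coordinates, whose origin is the TCP and whose axes are the tool frame's). Camera axes: x right, y down, z forward; pixel columns grow to the right and rows downward; lengths in m; the calibration is good to about 2 mm. The wrist camera is an equidistant fisheye: a pixel r from the principal point sees the ray r / f radians off the axis. A picture is of the moment at which its call begins: read the wrist's pose just before it. calibration takes no time and is no camera call.
- arm.close_job(): hands the job in, once; it reports no verdict.
The state is a dict: "t": time; "joints": joint angles; "qd": joint speeds; "tau": joint torques, N m; "tcp_pos": TCP position; "eef_rot": TCP orientation; "wrist_force": force on the tool from outside, world axes, zero at the start; "wrist_torque": the same for the moment, N m; "opening": finger opening in m.
Only numpy, scipy, OpenCV 4.12 (cv2) and the standard library are available. Lean on these libraries where they do the work, as an engineer would, in place of code of your own. Each camera call takes 0.05 s, during which the arm holds its last target.

## Working session

There is one attempt and no reset: what is moved stays moved. The work goes in short steps, Python scripts to look and compute and a tool call to move; the robot and the scene stay as the last step left them, time stands still between calls to the robot, and variables do not carry over. Pictures are saved under pics/ and viewed, and the job is handed in when it is done.

Besides the shell and the picture viewer there is one more tool, called after "Emit:" by a JSON object that holds its "fn" and its "kwargs". send_rows: Moves the arm, as the interface text tells. Its arguments: {"type":"object","properties":{"rows":{"type":"string"},"squeeze":{"type":"number"}},"required":["rows"]}

```bash
mkdir -p pics; ls
python3 - <<'E'
from station import arm, imaging
import cv2, numpy as np
print(arm.get_obs())
for n in ["side","top","wrist"]:
    p,d=imaging.capture(n); cv2.imwrite(f"pics/{n}0.png",p[:,:,::-1]); np.save(f"{n}0.npy",d); np.save(f"{n}0_rgb.npy",p)
    print(n,imaging.calibration(n), d.min(),d.max())
E
```

```text
pics
{'t': 0.0, 'joints': array([ 7.43699316e+01,  1.83522754e+01,  8.97068841e+01, -1.53245629e-03,
        7.20424319e+01, -1.14705676e+00]), 'qd': array([-0.04705228,  0.07972959,  0.08498138,  0.09798694,  0.01417493,
       -0.06148708]), 'tau': array([ 1.00538953e-03, -4.15513480e+01, -2.34163499e+01, -7.21241759e-05,
        8.19176494e-03,  1.57876293e-06]), 'tcp_pos': array([0.14368338, 0.55622634, 0.20537269]), 'eef_rot': array([[ 2.50084527e-01,  9.68223902e-01, -4.53215919e-04],
       [ 9.68222384e-01, -2.50084937e-01, -1.71439038e-03],
       [-1.77325622e-03, -1.00712914e-05, -9.99998428e-01]]), 'wrist_force': array([-0.01131497,  0.38502045, -0.24725196]), 'wrist_torque': array([ 0.00742654, -0.03628053, -0.02399629]), 'opening': 0.08554515435254599}
side {'fx': 458.4775380218929, 'fy': 458.4775380218929, 'cx': 318.14256572098725, 'cy': 229.39116962648308, 'origin': array([ 0.31457606, -0.82277742,  0.80464093]), 'rotation': array([[ 0.96868141, -0.15420101,  0.19462367],
       [-0.24794812, -0.642812  ,  0.7247858 ],
       [ 0.01334373, -0.75034311, -0.66091388]])} 0.0 3.9999714
top {'fx': 454.9452685871363, 'fy': 454.9452685871363, 'cx': 318.05893372171863, 'cy': 242.96918883070384, 'origin': array([ 0.3997916 , -0.03829862,  1.18510836]), 'rotation': array([[-0.0134371 , -0.99271067,  0.11977048],
       [-0.99976593,  0.01130716, -0.01844541],
       [ 0.0169567 , -0.1199903 , -0.99263024]])} 0.0 2.0249047
wrist {'fx': 371.64829954431775, 'fy': 371.64829954431775, 'cx': 326.7232510552893, 'cy': 237.22444327958002, 'hand_eye': array([[ 9.99999836e-01,  4.46298678e-04, -3.59709683e-04,
         5.67083128e-05],
       [-3.37830431e-04,  9.65835545e-01,  2.59155525e-01,
        -6.42341065e-02],
       [ 4.63081166e-04, -2.59155361e-01,  9.65835537e-01,
        -1.66955626e-01],
       [ 0.00000000e+00,  0.00000000e+00,  0.00000000e+00,
         1.00000000e+00]])} 0.0 1.4106724
```

View pics/side0.png

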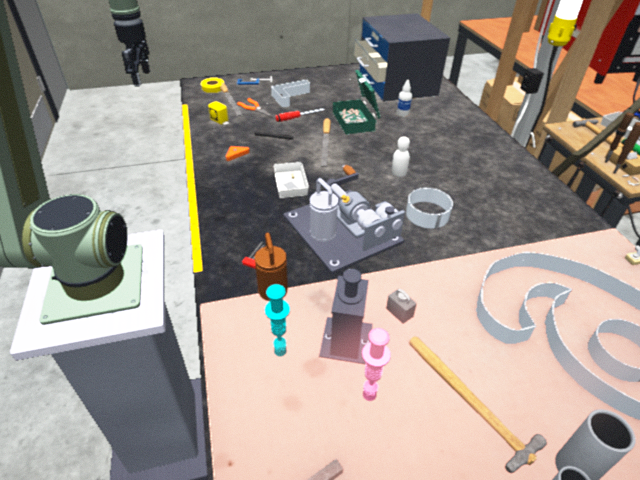

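View pics/top0.png

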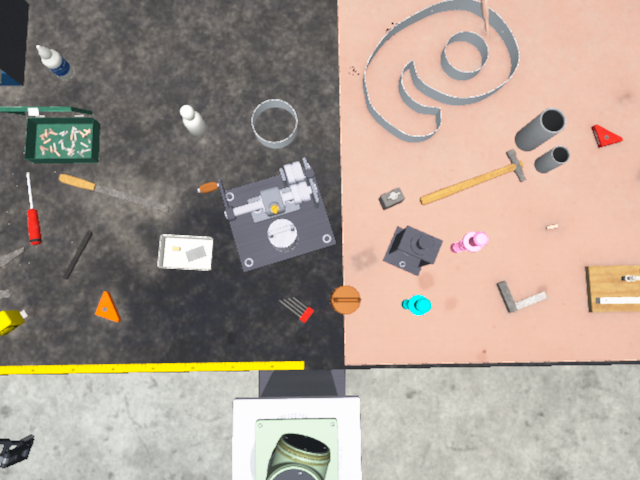

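View pics/wrist0.png

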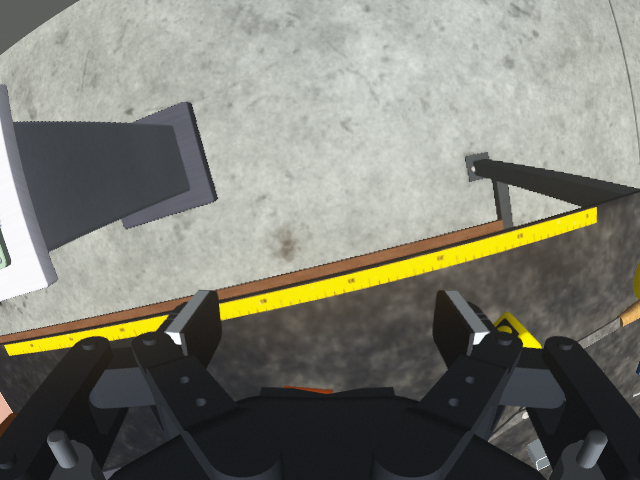

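The top view shows the tin at about (282,233) on the plate, the nipple at about (275,209) and the stand with the dark gun at about (413,250). The brown tin is at (346,299), and pink and turquoise decoys are nearby. I'll zoom in and measure.

```bash
cat > h.py <<'E'
import numpy as np, cv2
from station import arm, imaging
def cloud(name,d):
    c=imaging.calibration(name); v,u=np.mgrid[0:480,0:640]
    P=np.stack([(u-c["cx"])/c["fx"]*d,(v-c["cy"])/c["fy"]*d,d],-1)
    return P@np.array(c["rotation"]).T+np.array(c["origin"])
def ray(name,u,v,z):
    c=imaging.calibration(name); r=c["rotation"]@np.array([(u-c["cx"])/c["fx"],(v-c["cy"])/c["fy"],1]); o=c["origin"]
    return o+r*(z-o[2])/r[2]
E
python3 - <<'E'
from h import *
t=cv2.imread("pics/top0.png"); s=cv2.imread("pics/side0.png")
cv2.imwrite("pics/topz.png",cv2.resize(t[140:320,190:450],(780,540),interpolation=cv2.INTER_CUBIC))
cv2.imwrite("pics/sidez.png",cv2.resize(s[160:360,240:440],(600,600),interpolation=cv2.INTER_CUBIC))
d=np.load("top0.npy"); P=cloud("top",d)
for u,v in [(282,233),(275,209),(248,268),(333,244),(306,160),(222,185),(421,243),(413,250),(418,305),(475,240),(346,299),(391,198),(185,252),(295,310),(270,202)]:
    print((u,v),P[v,u].round(3))
E
```

```text
(282, 233) [0.553 0.027 0.123]
(275, 209) [0.612 0.043 0.116]
(248, 268) [0.478 0.121 0.013]
(333, 244) [ 0.539 -0.099  0.008]
(306, 160) [ 0.737 -0.032  0.097]
(222, 185) [0.683 0.179 0.072]
(421, 243) [ 0.516 -0.282  0.201]
(413, 250) [ 0.506 -0.276  0.147]
(418, 305) [ 0.381 -0.273  0.186]
(475, 240) [ 0.523 -0.407  0.185]
(346, 299) [ 0.396 -0.118  0.16 ]
(391, 198) [ 0.649 -0.246  0.057]
(185, 252) [0.523 0.286 0.001]
(295, 310) [0.37  0.001 0.002]
(270, 202) [0.633 0.057 0.095]
```

View pics/topz.png

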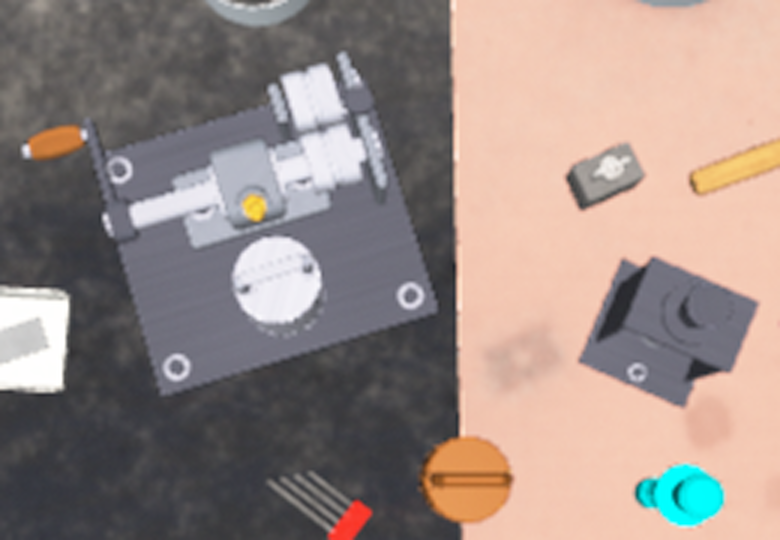

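View pics/sidez.png

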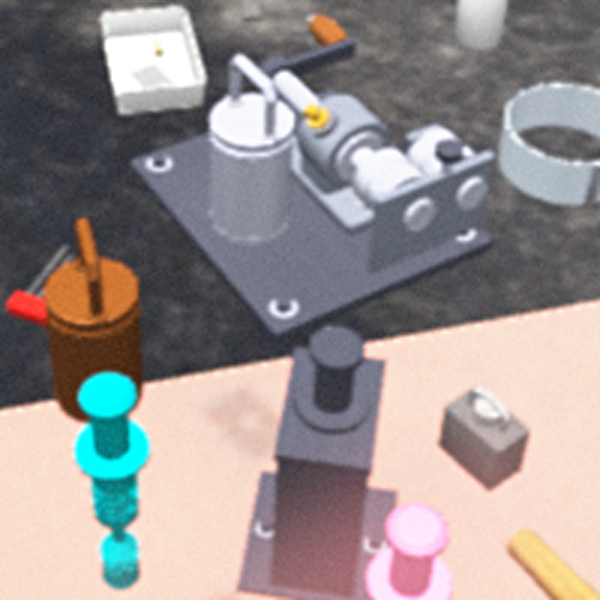

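Run:
```python
from h import *
print(arm.grip_point_offset)
f=lambda u,v:(190+u/3-1/3,140+v/3-1/3)
L=ray("top",*f(163,395),.014);R=ray("top",*f(437,312),.014);B=ray("top",*f(105,152),.014)
print("plate corners",L,R,B,np.linalg.norm(L-R)); e=L-R; print("yaw",np.degrees(np.arctan2(-e[0],e[1])))
for n in ["top","side"]:
    p=np.load(n+"0_rgb.npy"); P=cloud(n,np.load(n+"0.npy"))
    hsv=cv2.cvtColor(p,cv2.COLOR_RGB2HSV)
    m=cv2.inRange(hsv,(18,120,120),(32,255,255))
    win=np.zeros_like(m); 
    if n=="top": win[190:225,255:295]=1
    else: win[185:215,330:360]=1
    q=P[(m*win)>0]; print(n,"nipple pts",len(q),q.mean(0).round(4)); 
    vv,uu=np.nonzero(m*win); print("px",uu.mean(),vv.mean(), uu.min(),uu.max(),vv.min(),vv.max())
    print(q[np.argsort(-q[:,2])][:5].round(4))
    # plate pts, tin lid, tin handle
    def near(lo,hi,x,y,r): 
        k=(P[...,2]>lo)&(P[...,2]<hi)&(np.hypot(P[...,0]-x,P[...,1]-y)<r)&(np.load(n+"0.npy")>0); return P[k],k
    for nm,a in dict(lid=(.118,.132,.553,.035,.06),handle=(.155,.19,.55,.03,.05),knob=(.19,.215,.515,-.28,.05),stand=(.135,.1475,.51,-.28,.08),tray=(.02,.04,.52,.28,.1),weight=(.03,.08,.65,-.25,.06)).items():
        q,k=near(*a)
        if len(q)<4: print(nm,len(q)); continue
        r=cv2.minAreaRect((q[:,:2]*1000).astype(np.float32))
        print(nm,len(q),q.mean(0).round(4),"rect",np.round(r[0],1),np.round(r[1],1),round(r[2],1))
```

```text
0.0187
plate corners [0.46993403 0.13103512 0.014     ] [ 0.53876406 -0.10485794  0.014     ] [0.68282224 0.18284955 0.014     ] 0.24572974031944336
yaw 16.26644831012681
top nipple pts 48 [0.614  0.0455 0.1056]
px 274.4583333333333 208.83333333333334 271 277 205 213
[[0.6115 0.0458 0.1164]
 [0.6091 0.0482 0.1164]
 [0.6116 0.0435 0.1156]
 [0.6068 0.0387 0.1154]
 [0.6093 0.0411 0.1151]]
lid 512 [0.5526 0.0255 0.1247] rect [554.3  26. ] [65.7 66.6] 45.7
handle 118 [0.5538 0.0264 0.1709] rect [554.3  26.1] [10.  60.8] 18.2
knob 184 [ 0.52   -0.2931  0.2014] rect [ 519.9 -293.9] [32.4 31.5] 43.1
stand 615 [ 0.5193 -0.2921  0.1443] rect [ 520.9 -294.5] [90.6 60.7] 65.4
tray 244 [0.5268 0.2888 0.0277] rect [521.6 278. ] [134.7  85.6] 86.3
weight 312 [ 0.6537 -0.2506  0.0498] rect [ 656.  -252.3] [35.5 56.7] 23.5
side nipple pts 39 [0.6149 0.042  0.1056]
px 344.97435897435895 198.35897435897436 342 348 195 202
[[0.6088 0.0412 0.1177]
 [0.6131 0.0379 0.1163]
 [0.6122 0.0433 0.1156]
 [0.6089 0.0407 0.1149]
 [0.6127 0.0362 0.1145]]
lid 364 [0.5521 0.0215 0.1243] rect [555.3  24.3] [66.5 64.1] 4.6
handle 103 [0.5559 0.021  0.1678] rect [555.8  25.1] [10.7 57.6] 18.3
knob 226 [ 0.5202 -0.2971  0.201 ] rect [ 521.1 -295.4] [31.4 32.7] 79.1
stand 767 [ 0.5165 -0.3063  0.144 ] rect [ 522.  -292.9] [93.2 60.1] 65.4
tray 233 [0.5268 0.2781 0.0261] rect [523.2 279.1] [146.   85.1] 86.1
weight 463 [ 0.6531 -0.2589  0.048 ] rect [ 655.6 -253.5] [35.9 55.9] 28.5
```

```bash
cat >> h.py <<'E'
from scipy.spatial.transform import Rotation as Ro
import json,os
def load(): 
    j=json.load(open("cmd.json")); return np.array(j["p"]),np.array(j["R"])
def save(p,R): json.dump(dict(p=list(map(float,p)),R=np.array(R).tolist()),open("cmd.json","w"))
def rel(pos,R):
    p,C=load(); return np.round(C.T@(np.array(pos)-p),4),np.round(Ro.from_matrix(C.T@R).as_rotvec(),4)
def applied(s,r):
    p,C=load(); save(p+C@np.array(s),C@Ro.from_rotvec(r).as_matrix())
def down(yaw):
    c,s=np.cos(np.radians(yaw)),np.sin(np.radians(yaw)); return np.array([[c,s,0],[s,-c,0],[0,0,-1]])
def chk():
    o=arm.get_obs(); p,C=load()
    print("t",o["t"],"tcp",o["tcp_pos"].round(4),"cmd",p.round(4),"err",(o["tcp_pos"]-p).round(4),"roterr deg",np.degrees(Ro.from_matrix(C.T@o["eef_rot"]).as_rotvec()).round(2),"F",o["wrist_force"].round(2),"open",round(o["opening"],4)); print("q",o["joints"].round(1))
E
python3 - <<'E'
from h import *
save([.144,.557,.206],down(74.37+1.146)); chk()
print(rel([.5545,.0257,.215],down(18.2)))
E
```

```text
t 0.15 tcp [0.1437 0.5564 0.2056] cmd [0.144 0.557 0.206] err [-0.0003 -0.0006 -0.0004] roterr deg [ 0.   -0.08  0.  ] F [ 1.23 -0.22  0.98] open 0.0854
q [74.4 18.3 89.7  0.  72.  -1.1]
(array([-0.4117,  0.5303, -0.009 ]), array([0.    , 0.    , 1.0004]))
```

Emit:
{"fn": "send_rows", "kwargs": {"rows": "-0.025 0.032 -0.001 0 0 0.07 -1; -0.06 0.077 -0.001 0 0 0.15 -1; -0.098 0.126 -0.002 0 0 0.24 -1; -0.136 0.175 -0.003 0 0 0.33 -1; -0.174 0.224 -0.004 0 0 0.42 -1; -0.21 0.27 -0.005 0 0 0.52 -1; -0.245 0.315 -0.006 0 0 0.61 -1; -0.28 0.36 -0.006 0 0 0.7 -1"}}

```text
t: 1.15
tcp_pos: [0.4232, 0.194, 0.2123]
eef_rot: [[0.817, 0.577, 0.0], [0.577, -0.817, 0.0], [0.001, -0.0, -1.0]]
wrist_force: [1.0, 0.8, 0.3]
opening: 0.0854
```

Run:
```python
from h import *
applied([-0.28,.36,-.006],[0,0,.7]); chk()
print(rel([.5545,.0257,.215],down(18.2)))
```

```text
t 1.15 tcp [0.4232 0.194  0.2123] cmd [0.4225 0.1959 0.212 ] err [ 0.0007 -0.0019  0.0003] roterr deg [0.01 0.03 0.18] F [0.95 0.83 0.32] open 0.0854
q [ 23.2   8.1 102.5   0.   69.3 -12. ]
(array([ 0.009 ,  0.2152, -0.003 ]), array([0.    , 0.    , 0.3004]))
```

Emit:
{"fn": "send_rows", "kwargs": {"rows": "0.002 0.045 -0.001 0 0 0.08 -1; 0.004 0.09 -0.001 0 0 0.15 -1; 0.006 0.135 -0.002 0 0 0.22 -1; 0.008 0.175 -0.003 0 0 0.28 -1; 0.009 0.205 -0.003 0 0 0.3 -1; 0.009 0.215 -0.003 0 0 0.3 -1; 0.009 0.215 -0.003 0 0 0.3 -1; 0.009 0.215 -0.003 0 0 0.3 -1"}}

```text
t: 2.15
tcp_pos: [0.5535, 0.0265, 0.2152]
eef_rot: [[0.95, 0.314, -0.001], [0.314, -0.95, 0.001], [-0.0, -0.001, -1.0]]
wrist_force: [0.2, -0.6, 0.4]
opening: 0.0856
```

Run:
```python
from h import *
applied([.009,.215,-.003],[0,0,.3]); chk()
p,d=imaging.capture("wrist"); cv2.imwrite("pics/w1.png",p[:,:,::-1]); np.save("w1.npy",d)
print(rel([.5545,.0257,.150],down(18.2)))
```

```text
t 2.15 tcp [0.5535 0.0265 0.2152] cmd [0.5544 0.0258 0.215 ] err [-0.0009  0.0007  0.0002] roterr deg [ 0.04 -0.02 -0.06] F [ 0.22 -0.61  0.4 ] open 0.0856
q [  1.5  16.1  91.5   0.   72.4 -16.8]
(array([0.    , 0.0002, 0.065 ]), array([0.    , 0.    , 0.0004]))
```

View pics/w1.png

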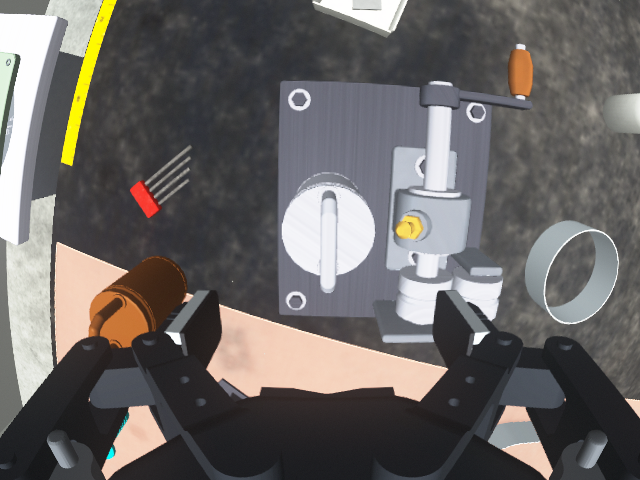

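The wrist view shows the tin's handle at about (329,240), aligned across the jaws, with the nipple at (408,228). I'll check both with wrist depth.

```bash
cat >> h.py <<'E'
def wcloud(d,p,R):
    c=imaging.calibration("wrist"); v,u=np.mgrid[0:480,0:640]
    x=(u-c["cx"])/c["fx"]; y=(v-c["cy"])/c["fy"]; th=np.hypot(x,y)+1e-9
    k=np.where(th<1.4,np.tan(np.minimum(th,1.4))/th,np.nan)
    P=np.stack([x*k*d,y*k*d,d],-1); H=c["hand_eye"]
    T=P@H[:3,:3].T+H[:3,3]
    return T@R.T+p
E
python3 - <<'E'
from h import *
o=arm.get_obs(); d=np.load("w1.npy"); P=wcloud(d,o["tcp_pos"],o["eef_rot"]); rgb=cv2.imread("pics/w1.png")
hsv=cv2.cvtColor(rgb,cv2.COLOR_BGR2HSV); m=cv2.inRange(hsv,(18,120,90),(32,255,255)); m[:,:380]=0; m[:,440:]=0; m[:205]=0;m[250:]=0
q=P[m>0]; print("nip",len(q),q.mean(0).round(4)); print(q[np.argsort(-q[:,2])][:12].round(4))
def rect(nm,lo,hi,x,y,r):
    k=(P[...,2]>lo)&(P[...,2]<hi)&(np.hypot(P[...,0]-x,P[...,1]-y)<r)&(d>0); q=P[k]
    r=cv2.minAreaRect((q[:,:2]*1000).astype(np.float32)); print(nm,len(q),q.mean(0).round(4),"rect",np.round(r[0],1),np.round(r[1],1),round(r[2],1))
rect("handle",.158,.19,.5545,.0257,.05); rect("lid",.118,.132,.5545,.0257,.05); rect("plate",.008,.020,.575,.04,.2)
E
```

```text
nip 477 [0.6146 0.0462 0.1097]
[[0.534  0.0881 0.3823]
 [0.534  0.0881 0.3823]
 [0.534  0.0881 0.3823]
 [0.6101 0.0428 0.117 ]
 [0.612  0.0401 0.1167]
 [0.6135 0.0447 0.1167]
 [0.6119 0.0425 0.1167]
 [0.6104 0.0444 0.1166]
 [0.6107 0.0437 0.1165]
 [0.6099 0.0417 0.1161]
 [0.6115 0.0438 0.1161]
 [0.6081 0.0419 0.1161]]
handle 1523 [0.554  0.0305 0.1711] rect [555.2  27.1] [ 9.8 60.8] 18.0
lid 5304 [0.5549 0.0286 0.1244] rect [555.7  27.4] [67.3 66.2] 16.7
plate 24391 [0.5826 0.0662 0.0135] rect [601.1  80.3] [220.6 328.1] 16.3
```

Emit:
{"fn": "send_rows", "kwargs": {"rows": "0.001 -0.001 0.015 0 0 0 -1; 0.001 -0.001 0.04 0 0 0 -1; 0.001 -0.001 0.058 0 0 0 -1; 0.001 -0.001 0.065 0 0 0 -1; 0.001 -0.001 0.065 0 0 0 1; 0.001 -0.001 0.065 0 0 0 1; 0.001 -0.001 0.065 0 0 0 1; 0.001 -0.001 0.065 0 0 0 1", "squeeze": 60}}

```text
t: 3.2
tcp_pos: [0.5551, 0.0268, 0.1507]
eef_rot: [[0.95, 0.313, 0.001], [0.313, -0.95, 0.0], [0.001, 0.0, -1.0]]
wrist_force: [0.3, 0.2, -0.0]
opening: 0.0123
```

Run:
```python
from h import *
applied([.001,-.001,.065],[0,0,0]); chk()
```

```text
t 3.2 tcp [0.5551 0.0268 0.1507] cmd [0.5551 0.0271 0.15  ] err [ 0.     -0.0003  0.0007] roterr deg [-0.01  0.05  0.01] F [ 0.31  0.19 -0.02] open 0.0123
q [  1.6  18.9  97.2   0.   63.8 -16.6]
```

Emit:
{"fn": "send_rows", "kwargs": {"rows": "0 0 0 0 0 0 1; 0 0 0 0 0 0 1; 0 0 -0.004 0 0 0 1; 0 0 -0.012 0 0 0 1; 0 0 -0.024 0 0 0 1; 0 0 -0.038 0 0 0 1; 0 0 -0.05 0 0 0 1; 0 0 -0.056 0 0 0 1"}}

```text
t: 4.2
tcp_pos: [0.5553, 0.0269, 0.2075]
eef_rot: [[0.95, 0.313, 0.002], [0.313, -0.95, 0.0], [0.002, 0.0, -1.0]]
wrist_force: [-0.2, -0.1, 0.6]
opening: 0.0
```

Run:
```python
from h import *
applied([0,0,-.056],[0,0,0]); chk()
p,d=imaging.capture("side"); cv2.imwrite("pics/s2.png",cv2.resize(p[100:340,180:500,::-1],(800,600)))
print(rel([.375,.19,.206],down(18.2)), rel([.375,.19,.136],down(18.2)))
```

```text
t 4.2 tcp [0.5553 0.0269 0.2075] cmd [0.5551 0.0271 0.206 ] err [ 0.0002 -0.0002  0.0015] roterr deg [-0.02  0.1   0.  ] F [-0.21 -0.06  0.59] open 0.0
q [  1.6  16.5  92.1   0.   71.3 -16.6]
(array([-0.1201, -0.211 ,  0.    ]), array([0.    , 0.    , 0.0004])) (array([-0.1201, -0.211 ,  0.07  ]), array([0.    , 0.    , 0.0004]))
```

View pics/s2.png

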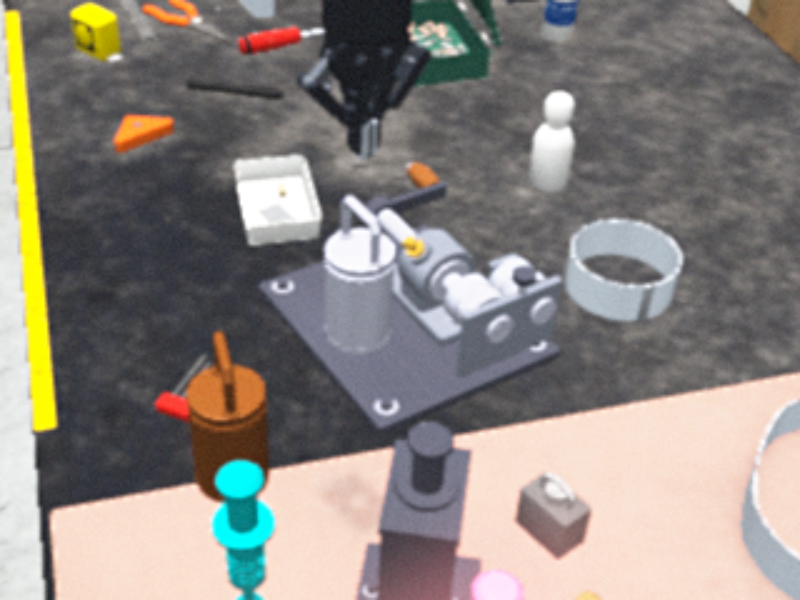

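Run:
```python
from h import *
o=arm.get_obs(); c=imaging.calibration("side")
for n in ["side","top"]:
    c=imaging.calibration(n)
    for X in [o["tcp_pos"],[.555,.027,.169]]:
        q=c["rotation"].T@(np.array(X)-c["origin"]); print(n,q[:2]/q[2]*c["fx"]+[c["cx"],c["cy"]])
chk()
p,d=imaging.capture("wrist"); cv2.imwrite("pics/w2.png",p[:,:,::-1]); P=wcloud(d,o["tcp_pos"],o["eef_rot"])
def rect(nm,lo,hi,x,y,r):
    k=(P[...,2]>lo)&(P[...,2]<hi)&(np.hypot(P[...,0]-x,P[...,1]-y)<r)&(d>0); q=P[k]
    r=cv2.minAreaRect((q[:,:2]*1000).astype(np.float32)); print(nm,len(q),q.mean(0).round(4),"rect",np.round(r[0],1),np.round(r[1],1),round(r[2],1))
rect("handle",.155,.19,.5545,.0257,.05); rect("lid",.118,.132,.5545,.0257,.05)
```

```text
side [324.54151092 170.62177041]
side [323.9483238  184.35143333]
top [279.43965086 226.11531443]
top [280.54664483 229.03908327]
t 4.25 tcp [0.5555 0.0269 0.2078] cmd [0.5551 0.0271 0.206 ] err [ 0.0004 -0.0002  0.0018] roterr deg [-0.03  0.13  0.  ] F [0.19 0.49 0.98] open 0.0005
q [  1.6  16.5  92.1   0.   71.3 -16.6]
handle 1380 [0.5527 0.0353 0.1709] rect [553.  34.] [10.  46.9] 17.7
lid 5581 [0.5547 0.0287 0.1243] rect [555.2  26.7] [67.1 67.4] 39.4
```

View pics/w2.png

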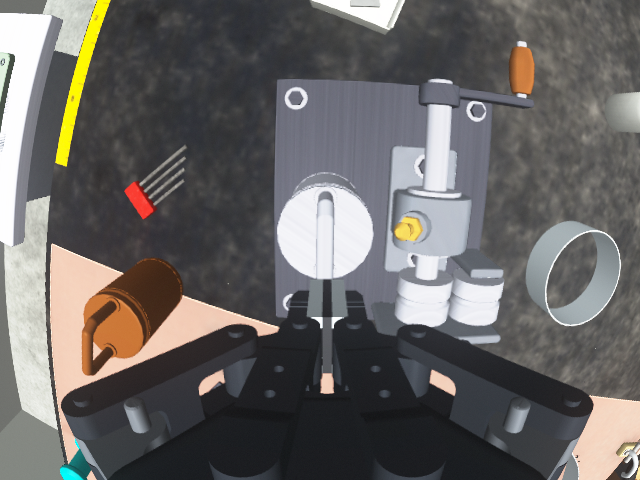

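Run:
```python
from h import *
o=arm.get_obs(); p,d=imaging.capture("wrist"); T=wcloud(d,np.zeros(3),np.eye(3))
for v in range(270,345,5): print(v,[ (u,T[v,u].round(4).tolist()) for u in (312,318,326,336,342)][::2])
p,d=imaging.capture("side"); P=cloud("side",d)
k=(P[...,2]>.18)&(P[...,2]<.3)&(np.hypot(P[...,0]-.555,P[...,1]-.027)<.06)&(d>0); q=P[k]; print(q[np.argsort(q[:,2])][:15].round(3))
chk()
```

```text
270 [(312, [-0.0095, 0.0264, 0.0824]), (326, [0.0005, 0.0085, 0.0333]), (342, [0.0119, 0.0266, 0.083])]
275 [(312, [-0.0096, 0.0303, 0.0826]), (326, [0.0005, 0.0118, 0.0341]), (342, [0.012, 0.0304, 0.0828])]
280 [(312, [-0.0049, -0.0108, -0.0308]), (326, [0.0006, -0.01, -0.029]), (342, [0.0069, -0.0106, -0.0303])]
285 [(312, [-0.0047, -0.0106, -0.0357]), (326, [0.0006, -0.0107, -0.0359]), (342, [0.0067, -0.0104, -0.035])]
290 [(312, [-0.0046, -0.0103, -0.0398]), (326, [0.0006, -0.0101, -0.0393]), (342, [0.0066, -0.0101, -0.0393])]
295 [(312, [-0.0044, -0.0105, -0.0449]), (326, [0.0006, -0.0107, -0.0453]), (342, [0.0063, -0.0106, -0.045])]
300 [(312, [-0.0043, -0.0101, -0.0484]), (326, [0.0006, -0.0107, -0.0495]), (342, [0.0062, -0.0105, -0.0491])]
305 [(312, [-0.0041, -0.0105, -0.0531]), (326, [0.0006, -0.0108, -0.0539]), (342, [0.006, -0.0104, -0.053])]
310 [(312, [-0.004, -0.01, -0.0561]), (326, [0.0006, -0.0103, -0.0566]), (342, [0.0059, -0.0105, -0.057])]
315 [(312, [-0.0038, -0.0105, -0.0606]), (326, [0.0006, -0.0108, -0.0611]), (342, [0.0057, -0.0102, -0.06])]
320 [(312, [-0.00
[... 344 characters left out ...]
 -0.0763]), (326, [0.0006, -0.0042, -0.0625]), (342, [0.0051, -0.0119, -0.0758])]
340 [(312, [-0.0032, -0.012, -0.0789]), (326, [0.0006, -0.0018, -0.0617]), (342, [0.005, -0.0115, -0.078])]
[[0.549 0.028 0.232]
 [0.548 0.031 0.232]
 [0.561 0.02  0.232]
 [0.553 0.017 0.233]
 [0.566 0.022 0.233]
 [0.552 0.02  0.234]
 [0.558 0.018 0.234]
 [0.556 0.017 0.235]
 [0.559 0.02  0.235]
 [0.563 0.018 0.236]
 [0.552 0.02  0.236]
 [0.56  0.018 0.236]
 [0.544 0.034 0.237]
 [0.553 0.015 0.237]
 [0.57  0.027 0.237]]
t 4.4 tcp [0.5547 0.0269 0.206 ] cmd [0.5551 0.0271 0.206 ] err [-0.0004 -0.0003 -0.    ] roterr deg [ 0.02 -0.03  0.  ] F [ 0.29  0.05 -0.78] open 0.0001
q [  1.6  16.6  92.2   0.   71.2 -16.6]
```

Both cameras agree on the cause of the miss. The real fingertips end about 26 mm behind the reported TCP: the side view puts them at z=0.232 while the TCP reads 0.206, and the wrist depth gives tool z≈-0.027. The jaws therefore shut just above the bar and left the tin untouched. I'll correct for this offset and grasp again.

Emit:
{"fn": "send_rows", "kwargs": {"rows": "0 0 0 0 0 0 -1; 0 0 0 0 0 0 -1; 0 0 0 0 0 0 -1; 0 0 0 0 0 0 -1; 0 0 0.015 0 0 0 -1; 0 0 0.045 0 0 0 -1; 0 0 0.07 0 0 0 -1; 0 0 0.081 0 0 0 -1", "squeeze": 60}}

```text
t: 5.4
tcp_pos: [0.5535, 0.0268, 0.1229]
eef_rot: [[0.95, 0.313, -0.004], [0.313, -0.95, -0.0], [-0.004, -0.001, -1.0]]
wrist_force: [-0.1, -1.4, 0.5]
opening: 0.0855
```

Emit:
{"fn": "send_rows", "kwargs": {"rows": "0 0 0 0 0 0 1; 0 0 0 0 0 0 1; 0 0 0 0 0 0 1; 0 0 0 0 0 0 1; 0 0 0 0 0 0 1; 0 0 0 0 0 0 1; 0 0 0 0 0 0 1; 0 0 0 0 0 0 1"}}

```text
t: 6.4
tcp_pos: [0.5551, 0.0267, 0.1259]
eef_rot: [[0.95, 0.313, 0.001], [0.313, -0.95, -0.0], [0.001, 0.0, -1.0]]
wrist_force: [-1.0, -0.6, 4.9]
opening: 0.0078
```

Run:
```python
from h import *
applied([0,0,.081],[0,0,0]); chk()
```

```text
t 6.4 tcp [0.5551 0.0267 0.1259] cmd [0.5551 0.0271 0.125 ] err [-0.     -0.0004  0.0009] roterr deg [-0.02  0.04  0.  ] F [-1.03 -0.57  4.91] open 0.0078
q [  1.6  20.2  99.2  -0.   60.6 -16.6]
```

Emit:
{"fn": "send_rows", "kwargs": {"rows": "0 0 -0.002 0 0 0 1; 0 0 -0.006 0 0 0 1; 0 0 -0.012 0 0 0 1; 0 0 -0.02 0 0 0 1; 0 0 -0.03 0 0 0 1; 0 0 -0.042 0 0 0 1; 0 0 -0.052 0 0 0 1; 0 0 -0.056 0 0 0 1"}}

```text
t: 7.4
tcp_pos: [0.5553, 0.0269, 0.1823]
eef_rot: [[0.95, 0.313, 0.002], [0.313, -0.95, 0.0], [0.002, 0.0, -1.0]]
wrist_force: [0.1, -0.2, -5.3]
opening: 0.0078
```

Run:
```python
from h import *
applied([0,0,-.056],[0,0,0]); chk()
p,d=imaging.capture("side"); cv2.imwrite("pics/s3.png",cv2.resize(p[100:340,180:500,::-1],(800,600)))
print(rel([.375,.19,.181],down(18.2)))
```

```text
t 7.4 tcp [0.5553 0.0269 0.1823] cmd [0.5551 0.0271 0.181 ] err [ 0.0003 -0.0002  0.0013] roterr deg [-0.02  0.1  -0.  ] F [ 0.06 -0.24 -5.35] open 0.0078
q [  1.6  17.5  94.4   0.   68.  -16.6]
(array([-0.1201, -0.211 ,  0.    ]), array([0.    , 0.    , 0.0004]))
```

View pics/s3.png

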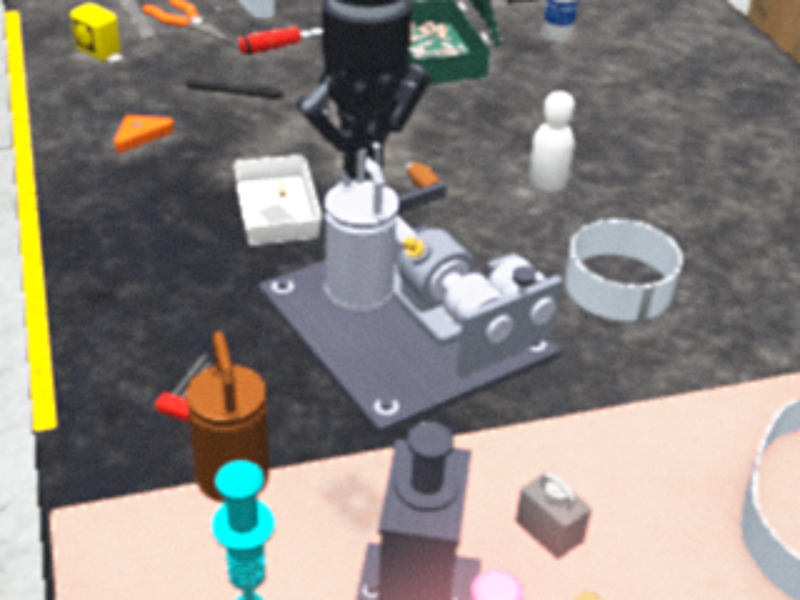

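Emit:
{"fn": "send_rows", "kwargs": {"rows": "-0.003 -0.006 0 0 0 0 1; -0.014 -0.024 0 0 0 0 1; -0.032 -0.056 0 0 0 0 1; -0.054 -0.095 0 0 0 0 1; -0.076 -0.133 0 0 0 0 1; -0.097 -0.17 0 0 0 0 1; -0.112 -0.197 0 0 0 0 1; -0.12 -0.211 0 0 0 0 1"}}

```text
t: 8.45
tcp_pos: [0.3723, 0.1906, 0.181]
eef_rot: [[0.949, 0.315, -0.001], [0.315, -0.949, 0.0], [-0.001, -0.0, -1.0]]
wrist_force: [-0.1, -0.8, -4.8]
opening: 0.0077
```

Emit:
{"fn": "send_rows", "kwargs": {"rows": "0 0 0.003 0 0 0 1; 0 0 0.012 0 0 0 1; 0 0 0.026 0 0 0 1; 0 0 0.042 0 0 0 1; 0 0 0.056 0 0 0 1; 0 0 0.065 0 0 0 1; 0 0 0.069 0 0 0 1; 0 0 0.07 0 0 0 1"}}

```text
t: 9.45
tcp_pos: [0.3756, 0.1898, 0.112]
eef_rot: [[0.95, 0.312, 0.001], [0.312, -0.95, 0.0], [0.001, -0.0, -1.0]]
wrist_force: [-2.1, -2.0, 6.5]
opening: 0.0077
```

Run:
```python
from h import *
applied([-.12,-.211,.07],[0,0,0]); chk()
```

```text
t 9.45 tcp [0.3756 0.1898 0.112 ] cmd [0.3751 0.19   0.111 ] err [ 0.0005 -0.0002  0.001 ] roterr deg [0.   0.07 0.02] F [-2.12 -2.04  6.51] open 0.0077
q [ 25.2   9.7 116.8  -0.   53.5   7. ]
```

Emit:
{"fn": "send_rows", "kwargs": {"rows": "0 0 0 0 0 0 -1; 0 0 0 0 0 0 -1; 0 0 0 0 0 0 -1; 0 0 0 0 0 0 -1; 0 0 -0.01 0 0 0 -1; 0 0 -0.035 0 0 0 -1; 0 0 -0.07 0 0 0 -1; 0 0 -0.1 0 0 0 -1"}}

```text
t: 10.45
tcp_pos: [0.3751, 0.1899, 0.2131]
eef_rot: [[0.95, 0.313, 0.001], [0.313, -0.95, 0.001], [0.002, -0.0, -1.0]]
wrist_force: [-0.1, -0.2, -0.6]
opening: 0.0853
```

Run:
```python
from h import *
applied([0,0,-.1],[0,0,0]); chk()
p,d=imaging.capture("side"); cv2.imwrite("pics/s4.png",cv2.resize(p[100:340,180:500,::-1],(800,600)));P=cloud("side",d)
def rect(nm,lo,hi,x,y,r):
    k=(P[...,2]>lo)&(P[...,2]<hi)&(np.hypot(P[...,0]-x,P[...,1]-y)<r)&(d>0); q=P[k]
    r=cv2.minAreaRect((q[:,:2]*1000).astype(np.float32)); print(nm,len(q),q.mean(0).round(4),"rect",np.round(r[0],1),np.round(r[1],1),round(r[2],1))
rect("lid",.1,.125,.375,.19,.05)
print(rel([.52,-.2945,.30],down(18.2)))
```

```text
t 10.45 tcp [0.3751 0.1899 0.2131] cmd [0.3751 0.19   0.211 ] err [ 0.     -0.0001  0.0021] roterr deg [0.02 0.09 0.  ] F [-0.12 -0.18 -0.62] open 0.0853
q [ 25.3   3.9 107.3   0.   68.7   7.1]
lid 344 [0.374  0.1819 0.1101] rect [374.9 187.6] [67.8 65.6] 81.7
(array([-0.0139,  0.5055, -0.089 ]), array([0.    , 0.    , 0.0004]))
```

View pics/s4.png

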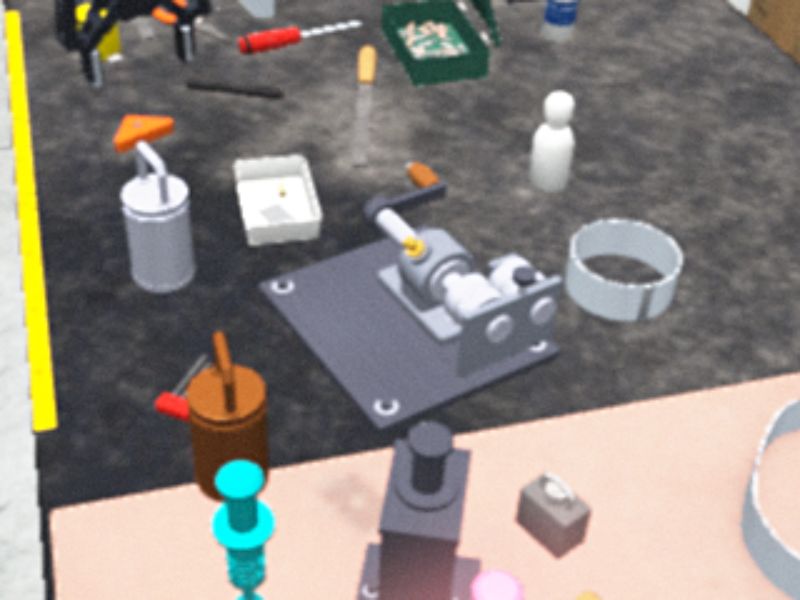

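Tin is standing upright on the bench, released. Next, the gun.

Emit:
{"fn": "send_rows", "kwargs": {"rows": "0 0.025 -0.005 0 0 0 -1; -0.002 0.07 -0.012 0 0 0.005 -1; -0.004 0.125 -0.022 0 0 0.01 -1; -0.005 0.182 -0.032 0 0 0.015 -1; -0.007 0.239 -0.042 0 0 0.02 -1; -0.008 0.296 -0.052 0 0 0.025 -1; -0.01 0.353 -0.062 0 0 0.03 -1; -0.011 0.405 -0.07 0 0 0.033 -1"}}

```text
t: 11.5
tcp_pos: [0.4914, -0.2005, 0.282]
eef_rot: [[0.96, 0.28, 0.001], [0.28, -0.96, -0.0], [0.001, 0.0, -1.0]]
wrist_force: [0.1, 0.3, -0.2]
opening: 0.0854
```

Run:
```python
from h import *
applied([-.011,.405,-.07],[0,0,.033]); chk()
print(rel([.52,-.2945,.28],down(16.3)))
```

```text
t 11.5 tcp [ 0.4914 -0.2005  0.282 ] cmd [ 0.4913 -0.1981  0.281 ] err [ 0.0001 -0.0024  0.001 ] roterr deg [-0.03  0.06  0.05] F [ 0.12  0.31 -0.17] open 0.0854
q [-23.4  12.   87.5   0.   80.4 -39.7]
(array([0.0004, 0.1006, 0.001 ]), array([0.    , 0.    , 0.0005]))
```

Emit:
{"fn": "send_rows", "kwargs": {"rows": "0 0.035 0 0 0 0 -1; 0 0.068 0.005 0 0 0 -1; 0 0.09 0.01 0 0 0 -1; 0 0.099 0.02 0 0 0 -1; 0 0.1005 0.03 0 0 0 -1; 0 0.1005 0.03 0 0 0 -1; 0 0.1005 0.03 0 0 0 -1; 0 0.1005 0.03 0 0 0 -1"}}

```text
t: 12.5
tcp_pos: [0.5196, -0.2944, 0.2518]
eef_rot: [[0.959, 0.282, 0.001], [0.282, -0.959, -0.0], [0.001, 0.001, -1.0]]
wrist_force: [0.0, -0.3, -0.1]
opening: 0.0853
```

Run:
```python
from h import *
applied([0,.1005,.03],[0,0,0]); chk(); o=arm.get_obs()
p,d=imaging.capture("wrist"); cv2.imwrite("pics/w5.png",p[:,:,::-1]); P=wcloud(d,o["tcp_pos"],o["eef_rot"]); T=wcloud(d,np.zeros(3),np.eye(3))
def rect(nm,lo,hi,x,y,r):
    k=(P[...,2]>lo)&(P[...,2]<hi)&(np.hypot(P[...,0]-x,P[...,1]-y)<r)&(d>0); q=P[k]
    r=cv2.minAreaRect((q[:,:2]*1000).astype(np.float32)); print(nm,len(q),q.mean(0).round(4),"rect",np.round(r[0],1),np.round(r[1],1),round(r[2],1), cv2.minEnclosingCircle((q[:,:2]*1000).astype(np.float32)))
rect("knob",.197,.215,.52,-.2945,.03); rect("stand",.140,.1475,.52,-.2945,.06)
```

```text
t 12.5 tcp [ 0.5196 -0.2944  0.2518] cmd [ 0.5196 -0.2946  0.251 ] err [0.     0.0002 0.0008] roterr deg [-0.04  0.05 -0.04] F [ 0.04 -0.33 -0.12] open 0.0853
q [-30.6  19.   82.1   0.   78.9 -47. ]
knob 2182 [ 0.521  -0.2932  0.2015] rect [ 521.4 -294. ] [33.4 33.1] 58.1 ((521.5794067382812, -294.4345703125), 17.173608779907227)
stand 5285 [ 0.5205 -0.2887  0.1443] rect [ 521.6 -294.8] [90.9 60.7] 65.6 ((521.4282836914062, -294.5863342285156), 53.853511810302734)
```

View pics/w5.png

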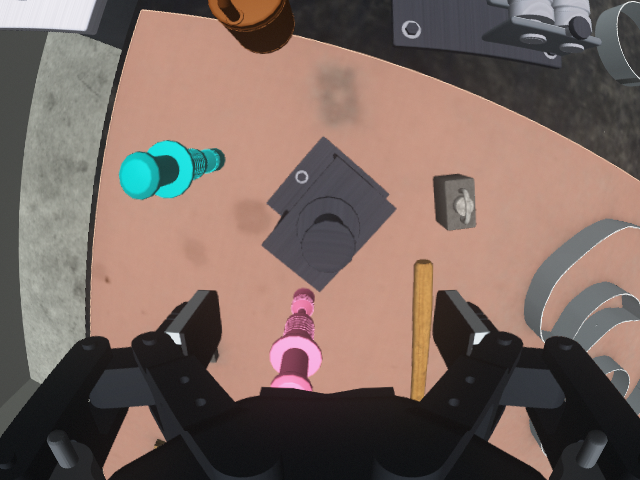

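Emit:
{"fn": "send_rows", "kwargs": {"rows": "0.0015 0 0.01 0 0 0 -1; 0.0015 0 0.035 0 0 0 -1; 0.0015 0 0.065 0 0 0 -1; 0.0015 0 0.095 0 0 0 -1; 0.0015 0 0.115 0 0 0 -1; 0.0015 0 0.122 0 0 0 -1; 0.0015 0 0.125 0 0 0 -1; 0.0015 0 0.125 0 0 0 -1", "squeeze": 30}}

```text
t: 13.55
tcp_pos: [0.5212, -0.2946, 0.1268]
eef_rot: [[0.96, 0.281, 0.001], [0.281, -0.96, -0.001], [0.001, 0.001, -1.0]]
wrist_force: [0.4, -0.5, 0.7]
opening: 0.0854
```

Emit:
{"fn": "send_rows", "kwargs": {"rows": "0 0 0 0 0 0 1; 0 0 0 0 0 0 1; 0 0 0 0 0 0 1; 0 0 0 0 0 0 1; 0 0 0 0 0 0 1; 0 0 0 0 0 0 1; 0 0 0 0 0 0 1; 0 0 0 0 0 0 1", "squeeze": 30}}

```text
t: 14.55
tcp_pos: [0.5208, -0.2945, 0.1264]
eef_rot: [[0.96, 0.281, 0.0], [0.281, -0.96, -0.0], [0.0, 0.0, -1.0]]
wrist_force: [-2.9, 0.1, 4.0]
opening: 0.0275
```

Run:
```python
from h import *
applied([.0015,0,.125],[0,0,0]); chk(); o=arm.get_obs()
p,d=imaging.capture("wrist"); cv2.imwrite("pics/w6.png",p[:,:,::-1])
p,d=imaging.capture("side"); cv2.imwrite("pics/s6.png",cv2.resize(p[200:380,230:470,::-1],(800,600)))
```

```text
t 14.55 tcp [ 0.5208 -0.2945  0.1264] cmd [ 0.521  -0.2942  0.126 ] err [-0.0002 -0.0003  0.0004] roterr deg [-0.01  0.   -0.  ] F [-2.91  0.1   4.04] open 0.0275
q [-30.6  23.7  93.3  -0.   62.9 -46.9]
```

View pics/s6.png

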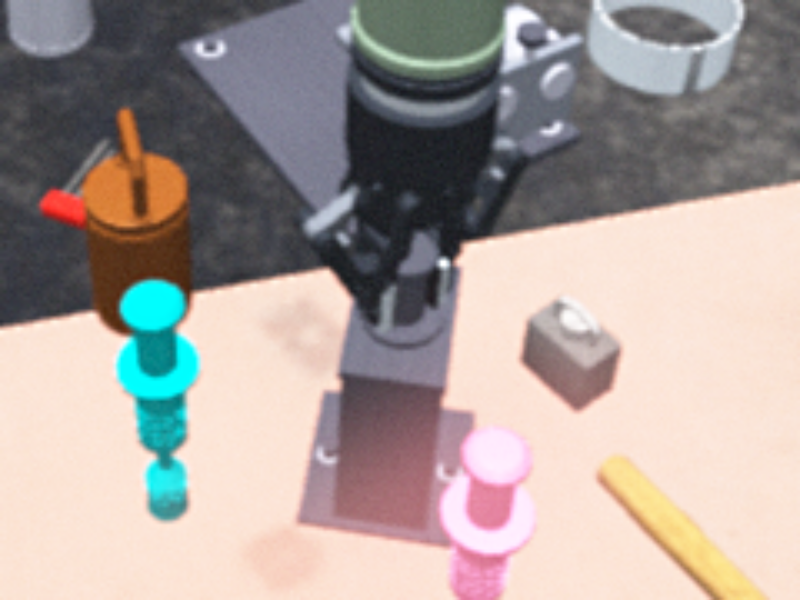

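View pics/w6.png

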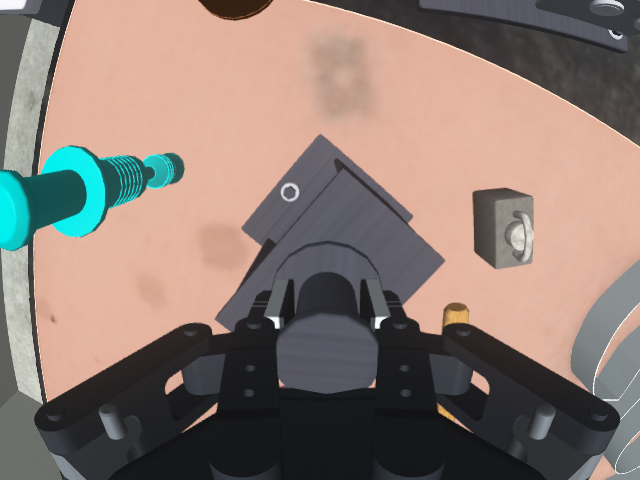

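Run:
```python
from h import *
o=arm.get_obs(); p,d=imaging.capture("wrist"); T=wcloud(d,np.zeros(3),np.eye(3)); np.save("w7.npy",d)
cv2.imwrite("pics/w7z.png",cv2.resize(p[230:400,220:430,::-1],(740,600),interpolation=cv2.INTER_CUBIC))
np.set_printoptions(suppress=True,linewidth=200)
for v in (280,290,300,310,318,325):
    print(v); 
    for u in list(range(262,304,4))+list(range(354,390,4)): print("  ",u,(T[v,u]*1000).round(1))
chk()
```

```text
280
   262 [-27.1  -5.7 -18.6]
   266 [-25.2  -6.  -19.1]
   270 [-23.9  -5.1 -16.9]
   274 [-21.1  -7.7 -23.3]
   278 [-18.5 -10.3 -29.9]
   282 [-16.9 -10.3 -29.7]
   286 [-15.4 -10.  -29. ]
   290 [-13.8 -10.  -29. ]
   294 [-12.7  -7.7 -23.2]
   298 [-11.   -8.  -23.9]
   302 [ -9.4  -7.6 -22.8]
   354 [ 12.2  -8.  -23.8]
   358 [ 13.9  -7.8 -23.4]
   362 [ 14.9 -10.4 -30. ]
   366 [ 16.5 -10.3 -29.7]
   370 [ 18.1 -10.5 -30.2]
   374 [ 19.7 -10.4 -30. ]
   378 [ 21.1 -11.  -31.7]
   382 [ 24.8  -5.7 -18.4]
   386 [ 26.7  -5.4 -17.6]
290
   262 [-27.6  -0.5 -17.4]
   266 [-23.3  -6.7 -31.7]
   270 [-21.5  -7.2 -32.9]
   274 [-18.7 -10.5 -40.6]
   278 [-17.3 -10.3 -39.9]
   282 [-15.8 -10.2 -39.7]
   286 [-14.3 -10.1 -39.4]
   290 [-13.   -9.5 -37.9]
   294 [-12.7  -3.8 -24.7]
   298 [-11.1  -3.5 -23.9]
   302 [ -8.8  -7.2 -32.6]
   354 [ 12.3  -3.5 -23.9]
   358 [ 14.1  -3.2 -23.2]
   362 [ 14.6  -8.  -34.5]
   366 [ 15.5 -10.4 -40.1]
   370 [ 17.  -10.3 -39.9]
   374 [ 18.5 -10.2 -39.7]
   378 [ 19.9 -10.5 -40.5]
   382 [ 23.   -6.4 -30.9]
   386 [ 24.5  -6.6 -31.5]
300
   262 [
[... 1665 characters left out ...]
-12.  -70.5]
   270 [-16.1 -11.4 -69.4]
   274 [-14.8 -11.8 -70. ]
   278 [-14.8  -7.3 -61.7]
   282 [-13.6  -7.  -61.1]
   286 [-11.3 -11.1 -68.7]
   290 [ -9.9 -12.3 -70.8]
   294 [ -8.6 -13.2 -72.3]
   298 [ -7.3 -13.6 -73.2]
   302 [ -6.2 -13.5 -72.8]
   354 [  8.7 -13.1 -72.2]
   358 [  9.9 -13.2 -72.3]
   362 [ 11.2 -12.4 -71. ]
   366 [ 12.3 -12.6 -71.3]
   370 [ 14.7  -7.4 -61.8]
   374 [ 16.   -7.5 -62.1]
   378 [ 17.4  -7.  -61.3]
   382 [ 17.4 -11.2 -69. ]
   386 [ 18.6 -11.4 -69.5]
t 14.7 tcp [ 0.5208 -0.2945  0.1264] cmd [ 0.521  -0.2942  0.126 ] err [-0.0002 -0.0003  0.0004] roterr deg [-0.01  0.   -0.  ] F [-2.58  0.25  5.73] open 0.0279
q [-30.6  23.7  93.3  -0.   62.9 -46.9]
```

View pics/w7z.png

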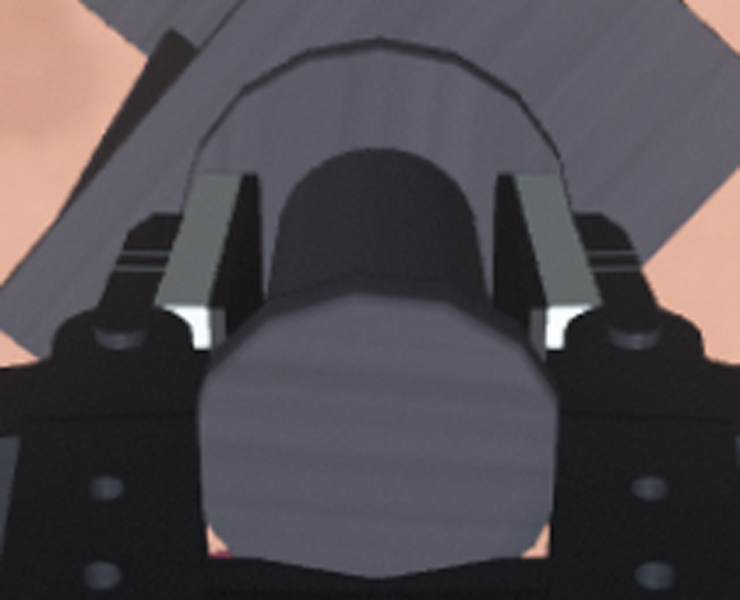

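The jaws hold the knob between the finger blocks. The pads sit ±13–14 mm round the neck, between knob and flange, with their tips at the flange. That captures the gun along its axis, so I'll lift and check it.

Emit:
{"fn": "send_rows", "kwargs": {"rows": "0 0 -0.002 0 0 0 1; 0 0 -0.008 0 0 0 1; 0 0 -0.022 0 0 0 1; 0 0 -0.045 0 0 0 1; 0 0 -0.075 0 0 0 1; 0 0 -0.105 0 0 0 1; 0 0 -0.135 0 0 0 1; 0 0 -0.155 0 0 0 1", "squeeze": 36}}

```text
t: 15.7
tcp_pos: [0.5212, -0.2945, 0.2836]
eef_rot: [[0.96, 0.281, 0.002], [0.281, -0.96, -0.001], [0.002, 0.002, -1.0]]
wrist_force: [0.6, -0.7, -5.3]
opening: 0.0271
```

Run:
```python
from h import *
applied([0,0,-.155],[0,0,0]); chk()
p,d=imaging.capture("side"); cv2.imwrite("pics/s8.png",cv2.resize(p[140:380,200:520,::-1],(800,600)))
p,d=imaging.capture("wrist"); cv2.imwrite("pics/w8.png",p[:,:,::-1])
```

```text
t 15.7 tcp [ 0.5212 -0.2945  0.2836] cmd [ 0.521  -0.2942  0.281 ] err [ 0.0002 -0.0004  0.0026] roterr deg [-0.1   0.12 -0.01] F [ 0.63 -0.71 -5.28] open 0.0271
q [-30.6  18.4  78.5   0.   83.  -46.9]
```

View pics/s8.png

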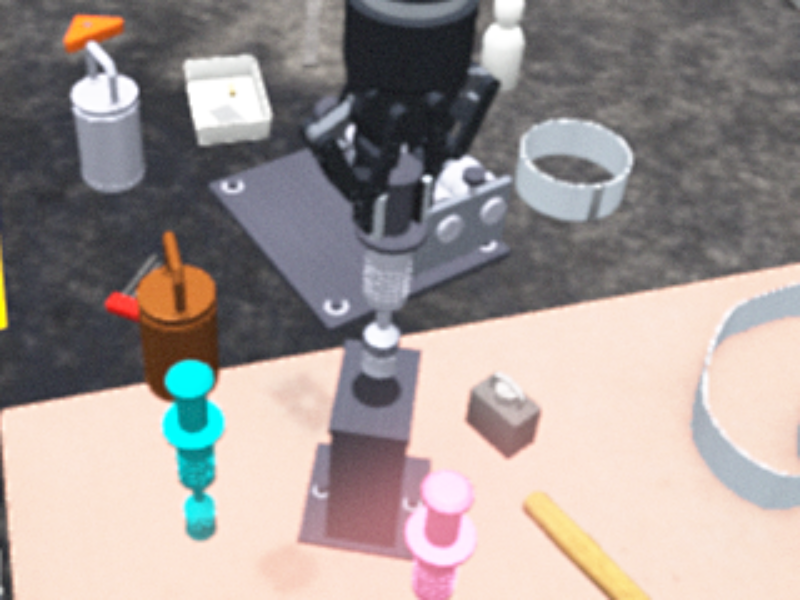

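View pics/w8.png

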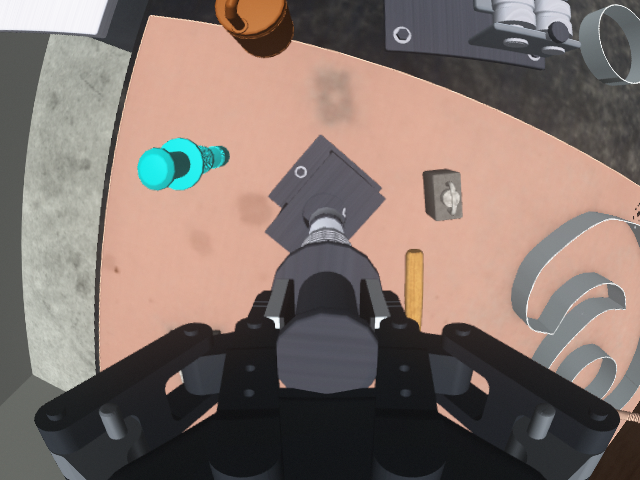

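```bash
cat >> h.py <<'E'
from scipy.optimize import least_squares
def axisfit(Q,r_of_s,p0,a0):
    # fit axis line to surface points Q with radius r(s); s measured along axis a from p0; returns point & dir
    e1=np.cross(a0,[0.3,0.9,0.1]); e1/=np.linalg.norm(e1); e2=np.cross(a0,e1)
    def un(x):
        p=p0+x[0]*e1+x[1]*e2; a=a0+x[2]*e1+x[3]*e2; return p,a/np.linalg.norm(a)
    def f(x):
        p,a=un(x); D=Q-p; s=D@a; return (np.linalg.norm(D-np.outer(s,a),axis=1)-r_of_s)*1000
    r=least_squares(f,[0,0,0,0],loss="soft_l1"); return un(r.x),np.abs(r.fun)
E
python3 - <<'E'
from h import *
np.set_printoptions(suppress=True)
o=arm.get_obs(); tp,R=o["tcp_pos"],o["eef_rot"]
for n in ["side","wrist"]:
    p,d=imaging.capture(n); P=cloud(n,d) if n=="side" else wcloud(d,tp,R)
    T=(P-tp)@R   # tool coords
    near=(np.hypot(T[...,0],T[...,1])<.028)&(d>0)
    # gun coords: origin at tool z ~ -0.018 ; zg=-(z+.018)
    zg=-(T[...,2]+.018)
    for lo,hi,nm in [(-.135,-.1,"coupler"),(-.064,-.006,"barrel")]:
        q=T[near&(zg>lo)&(zg<hi)]; print(n,nm,len(q),q.mean(0).round(4) if len(q) else "")
        if len(q): print("  z range gun",(-(q[:,2]+.018)).min().round(4),(-(q[:,2]+.018)).max().round(4))
    k=near&(((zg>-.127)&(zg<-.108))|((zg>-.062)&(zg<-.008)))
    q=T[k]; z=zg[k]; rr=np.where(z<-.09,.014,.015)
    (p0,a),res=axisfit(q,rr,np.array([0,0,-.018]),np.array([0,0,1.]))
    print(n,"axis pt",p0*1000,"dir",a,"deg",np.degrees(a[:2]),"res med mm",np.median(res))
chk()
E
```

```text
side coupler 166 [-0.0045  0.0068  0.0975]
  z range gun -0.1307 -0.1001
side barrel 394 [-0.0056  0.0084  0.0157]
  z range gun -0.0618 -0.0076
side axis pt [  1.16568205  -0.759399   -18.        ] dir [ 0.00999129 -0.01059632  0.99989394] deg [ 0.57245901 -0.60712457] res med mm 0.5820568001251971
wrist coupler 283 [ 0.0004 -0.0084  0.0989]
  z range gun -0.1313 -0.1
wrist barrel 451 [ 0.0006 -0.0125  0.0273]
  z range gun -0.06 -0.0301
wrist axis pt [  0.64418171  -0.61547693 -18.        ] dir [-0.0006066   0.03430696  0.99941116] deg [-0.03475557  1.96564404] res med mm 0.21374704576432835
t 15.9 tcp [ 0.5207 -0.2943  0.2811] cmd [ 0.521  -0.2942  0.281 ] err [-0.0003 -0.0002  0.0001] roterr deg [0.   0.01 0.  ] F [ 0.55  1.22 -5.26] open 0.0273
q [-30.6  18.5  78.7   0.   82.8 -46.9]
```

Run:
```python
from h import *
np.set_printoptions(suppress=True)
yaw=np.radians(16.3); xm=np.array([np.cos(yaw),np.sin(yaw),0]); ym=np.array([-np.sin(yaw),np.cos(yaw),0]); n=-np.sin(np.radians(38))*xm+np.cos(np.radians(38))*np.array([0,0,1])
e=np.cross(ym,n)
Rw=np.array([[.950,.314,-.001],[.314,-.950,.001],[0,-.001,-1]]); 
ref=np.array([.611,.043,.114])
for nm in ["wrist","top","side"]:
    if nm=="wrist": d=np.load("w1.npy"); P=wcloud(d,np.array([.5535,.0265,.2152]),Rw); hsv=cv2.cvtColor(cv2.imread("pics/w1.png"),cv2.COLOR_BGR2HSV)
    else: d=np.load(nm+"0.npy"); P=cloud(nm,d); hsv=cv2.cvtColor(cv2.imread(f"pics/{nm}0.png"),cv2.COLOR_BGR2HSV)
    m=(cv2.inRange(hsv,(18,100,70),(34,255,255))>0)&(np.linalg.norm(P-ref,axis=-1)<.03)&(d>0)
    q=P[m]; D=(q-ref); a=D@n; top=np.sort(a)[-max(3,len(a)//20)]
    print(nm,len(q),"axial max",a.max()*1000,top*1000)
    for lo in [-.0015,-.003]:
        k=a>top+lo; print("  tip pts",k.sum(),"along e,ym mm",(D[k]@e).mean()*1000,(D[k]@ym).mean()*1000,"axial",a[k].mean()*1000, "xyz",q[k].mean(0).round(4))
    h=(a<-.017)&(a>-.03); 
    if h.sum(): print("  hex mid e,ym",[( (D[h]@v).min()*1000,(D[h]@v).max()*1000) for v in (e,ym)])
    hd=(a>-.009); print("  head extents e,ym",[((D[hd]@v).min()*1000,(D[hd]@v).max()*1000) for v in (e,ym)])
print("n",n,"ym",ym,"e",e)
```

```text
wrist 487 axial max 3.4885477023061338 2.2196461751357557
  tip pts 100 along e,ym mm -2.2926249849082887 0.32830193055211115 axial 1.782925785154215 xyz [0.6081 0.0425 0.114 ]
  tip pts 147 along e,ym mm -2.005202967978691 0.8162859331986552 axial 1.1861716727287435 xyz [0.6086 0.0431 0.1137]
  hex mid e,ym [(np.float64(-11.350514802579845), np.float64(6.376342268937933)), (np.float64(-5.3705722092411055), np.float64(8.729130003681641))]
  head extents e,ym [(np.float64(-9.799453764494412), np.float64(4.023177632345004)), (np.float64(-6.118740755245986), np.float64(7.0158841799984515))]
top 47 axial max 4.340640472383239 3.7490841006408933
  tip pts 4 along e,ym mm -4.28242017355037 1.0455053214266847 axial 3.845675592494482 xyz [0.6052 0.0424 0.1144]
  tip pts 12 along e,ym mm -1.8541039980458447 0.8076776863260314 axial 2.381377928083335 xyz [0.608  0.043  0.1147]
  hex mid e,ym [(np.float64(-5.134887962039614), np.float64(-2.84396580135858)), (np.float64(9.198482749659368), np.float64(9.918801806750338))]
  head extents e,ym [(np.float64(-9.37078765974916), np.float64(6.254759700569255)), (np.float64(-6.463480734420519), np.float64(6.317397917806462))]
side 42 axial max 4.550078276952893 2.55808163709383
  tip pts 6 along e,ym mm -1.8344292629028875 -2.077358759535431 axial 2.5630254449348366 xyz [0.6087 0.0402 0.1149]
  tip pts 8 along e,ym mm -1.120618773946167 -2.446231216331486 axial 2.067100658414457 xyz [0.6096 0.04   0.1149]
  hex mid e,ym [(np.float64(-10.855079326524002), np.float64(5.205620994661081)), (np.float64(-3.548904697935306), np.float64(6.118111739361097))]
  head extents e,ym [(np.float64(-6.979539193305604), np.float64(1.9429297506606178)), (np.float64(-7.0262895917215715), np.float64(4.41515752618044))]
n [-0.59091514 -0.17279568  0.78801075] ym [-0.28066671  0.95980529  0.        ] e [0.75633689 0.22116838 0.61566148]
```

```bash
cat >> h.py <<'E'
YAW=np.radians(16.3); XM=np.array([np.cos(YAW),np.sin(YAW),0]); YM=np.array([-np.sin(YAW),np.cos(YAW),0]); NN=-np.sin(np.radians(38))*XM+np.cos(np.radians(38))*np.array([0,0,1]); EE=np.cross(YM,NN)
RT=np.stack([EE,-YM,-NN],1); TIP=np.array([.608,.0425,.114])
def tgt(d,off=(.0014,.0007,.100)): return TIP+NN*d-RT@np.array(off)
E
python3 - <<'E'
from h import *
print(tgt(.035),rel(tgt(.035),RT));
E
```

```text
[0.52697112 0.01953481 0.21951953] (array([ 0.0939, -0.2994,  0.0615]), array([-2.000e-04,  6.632e-01,  5.000e-04]))
```

Emit:
{"fn": "send_rows", "kwargs": {"rows": "0.003 -0.01 0 0 0.02 0 1; 0.012 -0.038 0 0 0.08 0 1; 0.025 -0.078 0.004 0 0.16 0 1; 0.039 -0.122 0.01 0 0.26 0 1; 0.053 -0.167 0.018 0 0.36 0 1; 0.067 -0.21 0.028 0 0.46 0 1; 0.079 -0.248 0.038 0 0.55 0 1; 0.087 -0.276 0.046 0 0.61 0 1"}}

```text
t: 16.9
tcp_pos: [0.5234, -0.0028, 0.2328]
eef_rot: [[0.788, 0.282, 0.547], [0.23, -0.959, 0.163], [0.571, -0.003, -0.821]]
wrist_force: [1.4, 0.3, -4.8]
opening: 0.0274
```

Run:
```python
from h import *
applied([.087,-.276,.046],[0,.61,0]); chk()
print(rel(tgt(.035),RT));
```

```text
t 16.9 tcp [ 0.5234 -0.0028  0.2328] cmd [ 0.5269 -0.0048  0.235 ] err [-0.0034  0.002  -0.0022] roterr deg [ 0.18 -0.13  0.03] F [ 1.36  0.29 -4.81] open 0.0274
q [-11.9  -1.6 119.4  29.   34.2 -48.4]
(array([-0.0032, -0.0234,  0.0167]), array([-0.0003,  0.0532,  0.0004]))
```

Emit:
{"fn": "send_rows", "kwargs": {"rows": "-0.001 -0.008 0.006 0 0.02 0 1; -0.002 -0.016 0.011 0 0.04 0 1; -0.003 -0.021 0.015 0 0.05 0 1; -0.0032 -0.0234 0.0167 0 0.053 0 1; -0.0032 -0.0234 0.0167 0 0.053 0 1; -0.0032 -0.0234 0.0167 0 0.053 0 1; -0.0032 -0.0234 0.0167 0 0.053 0 1; -0.0032 -0.0234 0.0167 0 0.053 0 1"}}

```text
t: 17.9
tcp_pos: [0.5269, 0.0191, 0.2198]
eef_rot: [[0.756, 0.281, 0.591], [0.221, -0.96, 0.173], [0.616, 0.0, -0.788]]
wrist_force: [0.8, -0.0, -4.4]
opening: 0.0273
```

```bash
cat > gun.py <<'E'
from h import *
import sys
np.set_printoptions(suppress=True,precision=2)
tag=sys.argv[1]
chk(); o=arm.get_obs(); tp,R=o["tcp_pos"],o["eef_rot"]
for n in ["side","wrist"]:
    p,d=imaging.capture(n); P=cloud(n,d) if n=="side" else wcloud(d,tp,R)
    if n=="side": cv2.imwrite(f"pics/s{tag}.png",cv2.resize(p[130:250,260:420,::-1],(800,600),interpolation=cv2.INTER_CUBIC))
    else: cv2.imwrite(f"pics/w{tag}.png",p[:,:,::-1])
    T=(P-tp)@R; near=(np.hypot(T[...,0],T[...,1])<.025)&(d>0); zg=-(T[...,2]+.018)
    hsv=cv2.cvtColor(p,cv2.COLOR_RGB2HSV); yel=(cv2.inRange(hsv,(18,100,70),(34,255,255))>0)
    k=near&~yel&(((zg>-.127)&(zg<-.108))|((zg>-.062)&(zg<-.008)))
    q=T[k]; z=zg[k]; rr=np.where(z<-.09,.014,.015)
    (p0,a),res=axisfit(q,rr,np.array([0,0,-.018]),np.array([0,0,1.])); s=p0+a*(.118)/a[2]
    A=-(R@a); print(n,len(q),"axis pt mm",p0*1000,"deg tool",np.degrees(a[:2]),"med",np.median(res),"seat tool mm",s*1000,"angle to n deg",np.degrees(np.arccos(min(1,A@NN))),"lateral err e,ym mm",[((R@s+tp-TIP)@v*1000).round(2) for v in (EE,YM,NN)])
    m=yel&(np.linalg.norm(P-TIP,axis=-1)<.03)&(d>0)
    if m.sum()>5:
        qq=P[m]; D=qq-TIP; ax=D@NN; kk=ax>np.sort(ax)[-max(3,len(ax)//20)]-.002; print("  nipple pts",m.sum(),"tip e,ym,n mm",(D[kk]@np.stack([EE,YM,NN],1)).mean(0)*1000)
E
python3 gun.py 9
```

```text
t 17.9 tcp [0.53 0.02 0.22] cmd [ 0.53 -0.    0.23] err [ 0.    0.02 -0.02] roterr deg [-0.01  3.05  0.01] F [ 0.81 -0.03 -4.39] open 0.0273
q [ -9.1  -1.4 123.3  35.1  27.3 -52.5]
side 259 axis pt mm [  0.74  -0.23 -18.  ] deg tool [-0.83 -1.02] med 0.6837545178508055 seat tool mm [ -0.98  -2.33 100.  ] angle to n deg 1.3195063960041624 lateral err e,ym mm [np.float64(-2.31), np.float64(2.68), np.float64(35.34)]
  nipple pts 42 tip e,ym,n mm [ 1.13 -2.42  0.65]
wrist 619 axis pt mm [ -0.31  -1.2  -18.  ] deg tool [-0.66  1.44] med 0.23790657310212604 seat tool mm [ -1.66   1.78 100.  ] angle to n deg 1.5783199131334766 lateral err e,ym mm [np.float64(-2.98), np.float64(-1.42), np.float64(35.34)]
  nipple pts 47 tip e,ym,n mm [  0.98   7.07 -16.52]
```

View pics/s9.png

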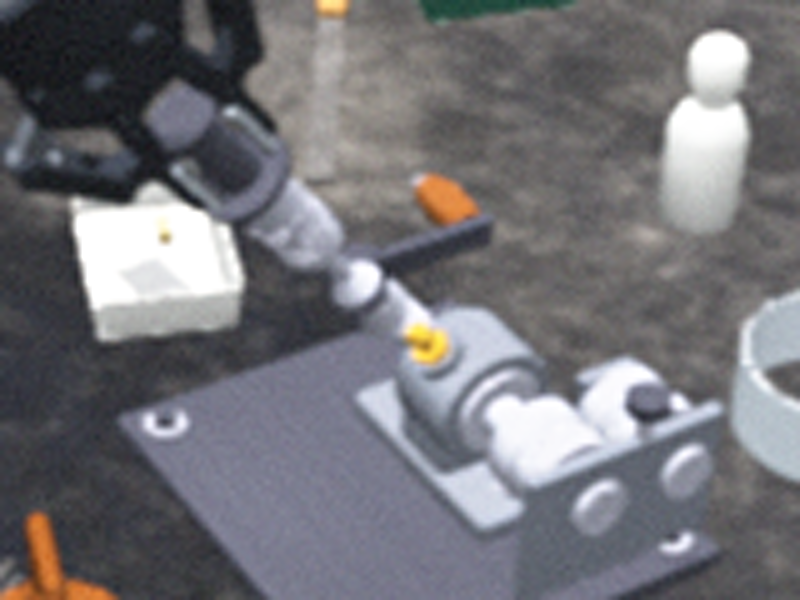

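View pics/w9.png

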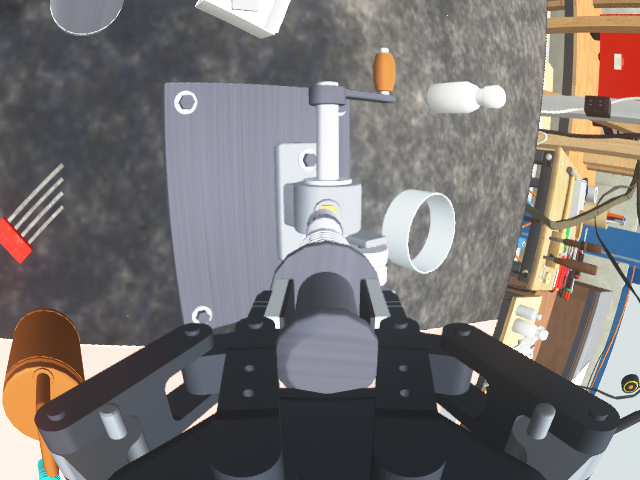

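Run:
```python
from h import *
applied([-.0032,-.0234,.0167],[0,.053,0]); chk()
p,d=imaging.capture("top"); cv2.imwrite("pics/t10.png",cv2.resize(p[165:255,220:340,::-1],(800,600),interpolation=cv2.INTER_CUBIC)); np.save("t10.npy",d)
```

```text
t 18.0 tcp [0.5269 0.0192 0.2198] cmd [0.527  0.0196 0.2195] err [-0.0001 -0.0004  0.0003] roterr deg [-0.    0.01  0.01] F [-0.78 -0.11 -4.44] open 0.0277
q [ -9.1  -1.4 123.3  35.1  27.3 -52.5]
```

View pics/t10.png

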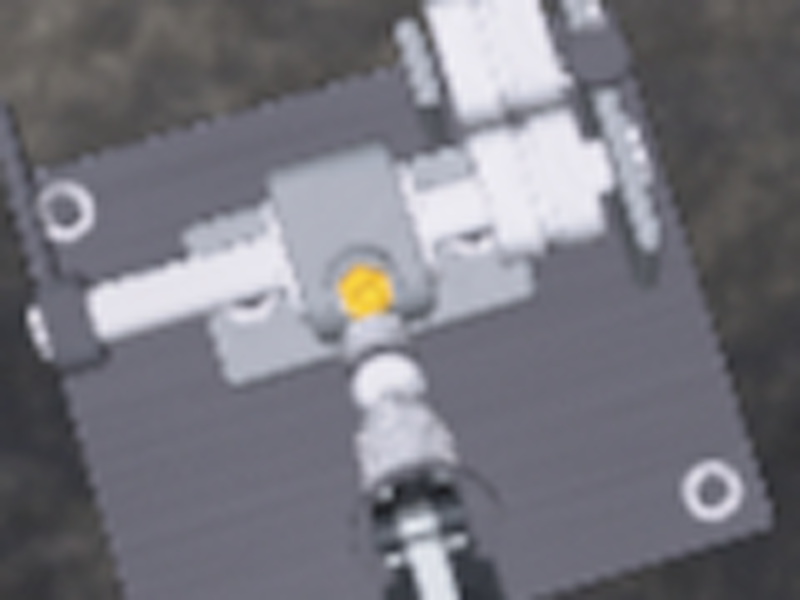

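Run:
```python
from h import *
np.set_printoptions(suppress=True,precision=2)
o=arm.get_obs(); tp,R=o["tcp_pos"],o["eef_rot"]
p,d=imaging.capture("top"); P=cloud("top",d); T=(P-tp)@R; near=(np.hypot(T[...,0],T[...,1])<.025)&(d>0); zg=-(T[...,2]+.018)
hsv=cv2.cvtColor(p,cv2.COLOR_RGB2HSV); yel=(cv2.inRange(hsv,(18,100,70),(34,255,255))>0)
k=near&~yel&(((zg>-.128)&(zg<-.105))|((zg>-.062)&(zg<-.008)))
q=T[k]; z=zg[k]; rr=np.where(z<-.09,.014,.015)
print(len(q),(z<-.09).sum())
(p0,a),res=axisfit(q,rr,np.array([0,0,-.018]),np.array([0,0,1.])); s=p0+a*.118/a[2]
print(p0*1000,np.degrees(a[:2]),np.median(res),"lat e,ym,n",[((R@s+tp-TIP)@v*1000) for v in (EE,YM,NN)])
# image-space: coupler pixels centroid vs projected axis for all cams
def proj(n,X):
    c=imaging.calibration(n); qq=c["rotation"].T@(np.array(X)-c["origin"]); return qq[:2]/qq[2]*c["fx"]+[c["cx"],c["cy"]]
print("tip proj",proj("top",TIP),"seat nominal",proj("top",tp+R@[.0,.0,.1]),"mouth",proj("top",tp+R@[0,0,.113]),"rear",proj("top",tp+R@[0,0,.047]))
m=yel&(np.linalg.norm(P-TIP,axis=-1)<.03); vv,uu=np.nonzero(m); print("yellow",len(uu),uu.mean(),vv.mean())
for v in range(vv.min(),vv.max()+1): r=uu[vv==v]; print(v,r.min(),r.max(),(r.min()+r.max())/2)
for s_ in (0,4.5,6,9,17,20): print("exp nipple at -%g"%s_,proj("top",TIP-NN*s_/1000))
g=cv2.cvtColor(p,cv2.COLOR_RGB2GRAY)
for v in range(211,236): print(v,g[v,266:292])
```

```text
171 46
[  0.03   0.08 -18.  ] [-1.85 -0.38] 0.5355771915137795 lat e,ym,n [np.float64(-5.2372221988219145), np.float64(1.2200825525023238), np.float64(35.29792339670046)]
tip proj [275.46 210.63] seat nominal [277.16 217.75] mouth [276.51 215.3 ] rear [279.97 228.3 ]
yellow 43 274.30232558139534 208.2325581395349
205 273 275 274.0
206 272 277 274.5
207 271 277 274.0
208 271 277 274.0
209 271 278 274.5
210 272 277 274.5
211 272 277 274.5
exp nipple at -0 [275.46 210.63]
exp nipple at -4.5 [275.25 209.82]
exp nipple at -6 [275.18 209.55]
exp nipple at -9 [275.04 209.02]
exp nipple at -17 [274.66 207.61]
exp nipple at -20 [274.52 207.08]
211 [166 172 170 160 170 194 202 208 203 201 192 169 137 130 125 117 109 101
 117 159 184 185 185 178 166 156]
212 [145 159 157 154 152 155 171 189 204 210 199 188 179 163 113  94 102 113
 145 181 176 165 153 141 125 112]
213 [149 144 144 141 137 137 170 199 205 210 205 197 196 178 134 134 155 151
 149 154 135 121 112 104 102 106]
214 [164 135 126 121 116 135 189 214 207 205 201 192 180 165 148 145 151 133
 116 110 104 107 112 111 111 110]
215 [176 144 
[... 1617 characters left out ...]

 164 174 165 121 112 112 112 112]
230 [110 110 111 112 112 112 113 153 195 201 205 201 202 211 208 203 198 184
 177 183 182 158 113 114 113 112]
231 [111 111 112 112 114 113 111 148 186 198 207 204 208 206 206 208 200 187
 184 191 177 156 123 113 113 112]
232 [112 113 112 111 111 111 111 140 176 190 196 201 203 204 209 204 195 186
 184 193 189 159 120 112 112 112]
233 [112 112 112 111 111 111 111 133 173 187 189 205 204 204 205 196 182 159
 157 163 176 174 137 112 111 111]
234 [112 111 111 110 111 111 111 116 163 195 195 207 205 189 169 158 139 115
 118 119 119 136 127 107 111 112]
235 [111 112 112 112 114 114 114 114 160 201 200 186 162 144 122 111  96  87
  90 102 115 110 100  96  97 106]
```

Emit:
{"fn": "send_rows", "kwargs": {"rows": "0.0015 0 0 0 0 0 1; 0.0025 0 0.002 0 0 0 1; 0.0025 0 0.006 0 0 0 1; 0.0025 0 0.01 0 0 0 1; 0.0025 0 0.014 0 0 0 1; 0.0025 0 0.017 0 0 0 1; 0.0025 0 0.019 0 0 0 1; 0.0025 0 0.019 0 0 0 1"}}

```text
t: 19.1
tcp_pos: [0.5399, 0.0232, 0.206]
eef_rot: [[0.757, 0.281, 0.59], [0.222, -0.96, 0.173], [0.615, -0.0, -0.788]]
wrist_force: [-0.5, 0.1, -4.6]
opening: 0.0275
```

```bash
python3 - <<'E'
from h import *
applied([.0025,0,.019],[0,0,0])
p,d=imaging.capture("top"); cv2.imwrite("pics/t11.png",cv2.resize(p[165:255,220:340,::-1],(800,600),interpolation=cv2.INTER_CUBIC))
E
python3 gun.py 11
```

```text
t 19.15 tcp [0.54 0.02 0.21] cmd [0.54 0.02 0.21] err [-0. -0.  0.] roterr deg [0. 0. 0.] F [-0.18 -0.83 -4.6 ] open 0.0272
q [ -8.1   0.8 123.4  37.1  25.  -54.1]
side 242 axis pt mm [  0.46  -0.46 -18.  ] deg tool [-0.32 -1.11] med 0.7073456437973148 seat tool mm [ -0.2   -2.74 100.  ] angle to n deg 1.1779197824799725 lateral err e,ym mm [np.float64(0.77), np.float64(3.33), np.float64(16.24)]
  nipple pts 28 tip e,ym,n mm [-2.23 -7.07 -3.24]
wrist 612 axis pt mm [ -0.34  -1.15 -18.  ] deg tool [-0.62  1.51] med 0.22770835784789634 seat tool mm [ -1.61   1.96 100.  ] angle to n deg 1.6123326130400102 lateral err e,ym mm [np.float64(-0.64), np.float64(-1.37), np.float64(16.23)]
```

View pics/s11.png

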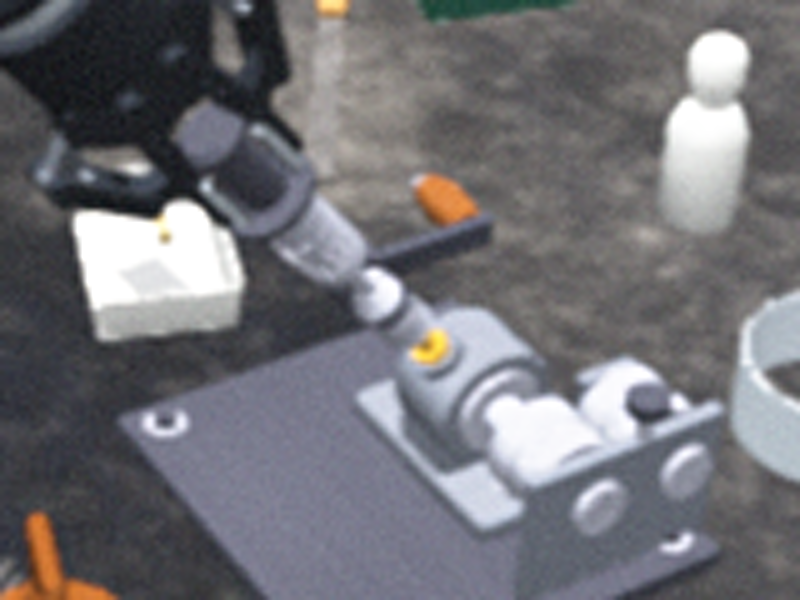

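View pics/t11.png

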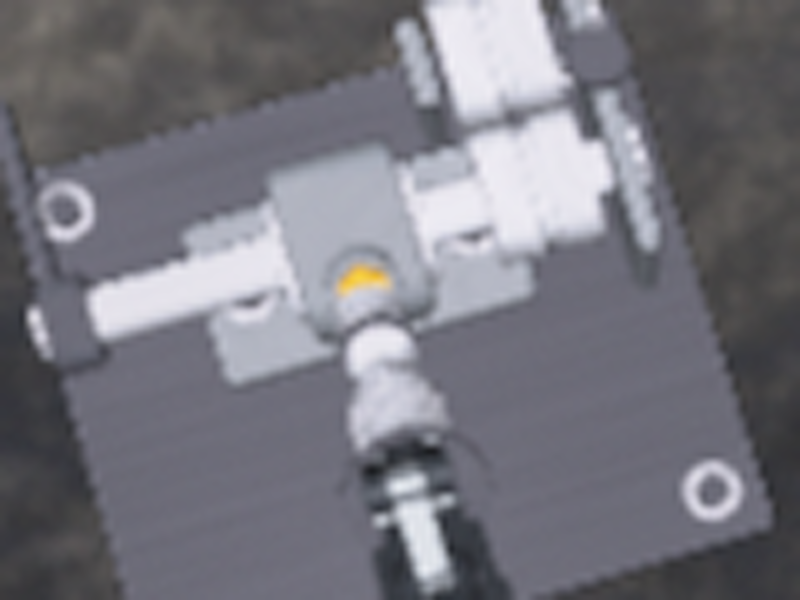

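```bash
python3 -c "
import cv2
i=cv2.imread('pics/w11.png');cv2.imwrite('pics/w11z.png',cv2.resize(i[150:300,230:430],(800,600),interpolation=cv2.INTER_CUBIC))"
```

```text
(no output)
```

View pics/w11z.png

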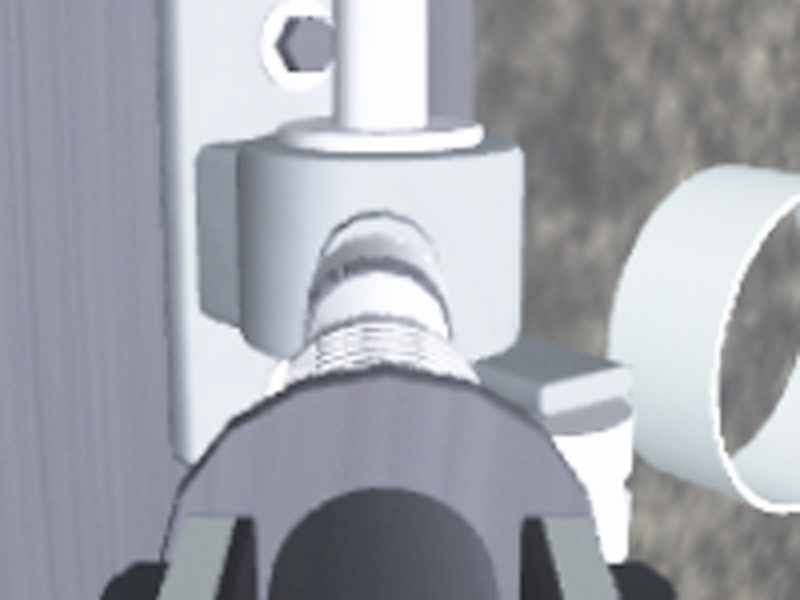

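Emit:
{"fn": "send_rows", "kwargs": {"rows": "0 0 0.001 0 0 0 1; 0 0 0.0025 0 0 0 1; 0 0 0.004 0 0 0 1; 0 0 0.0055 0 0 0 1; 0 0 0.007 0 0 0 1; 0 0 0.0085 0 0 0 1; 0 0 0.01 0 0 0 1; 0 0 0.01 0 0 0 1"}}

```text
t: 20.25
tcp_pos: [0.546, 0.0248, 0.1987]
eef_rot: [[0.756, 0.281, 0.591], [0.221, -0.96, 0.173], [0.616, 0.0, -0.788]]
wrist_force: [-2.8, -0.1, -2.5]
opening: 0.0276
```

Run:
```python
from h import *
applied([0,0,.01],[0,0,0]); chk(); o=arm.get_obs(); f=o["wrist_force"]+[0,0,4.5]; print("F e,ym,n",f@EE,f@YM,f@NN,"d",(o["tcp_pos"]+o["eef_rot"]@[0,0,.1]-TIP)@NN)
```

```text
t 20.25 tcp [0.546  0.0248 0.1987] cmd [0.546  0.0252 0.1982] err [ 0.     -0.0003  0.0005] roterr deg [-0.01  0.04  0.  ] F [-2.81 -0.08 -2.5 ] open 0.0276
q [ -7.7   1.9 123.6  38.5  23.7 -55.4]
F e,ym,n -0.9123615852865656 0.7082861827328317 3.2533380767190248 d 0.006408703503653854
```

Emit:
{"fn": "send_rows", "kwargs": {"rows": "0 0 0.001 0 0 0 1; 0 0 0.0025 0 0 0 1; 0 0 0.004 0 0 0 1; 0 0 0.0055 0 0 0 1; 0 0 0.007 0 0 0 1; 0 0 0.0085 0 0 0 1; 0 0 0.009 0 0 0 1; 0 0 0.009 0 0 0 1"}}

```text
t: 21.25
tcp_pos: [0.551, 0.0264, 0.1921]
eef_rot: [[0.755, 0.281, 0.592], [0.222, -0.96, 0.173], [0.616, 0.0, -0.787]]
wrist_force: [-8.2, -2.0, 4.3]
opening: 0.0274
```

```bash
python3 - <<'E'
from h import *
applied([0,0,.009],[0,0,0]); chk(); o=arm.get_obs(); f=o["wrist_force"]+[0,0,4.5]; print("F e,ym,n",f@EE,f@YM,f@NN,"d",(o["tcp_pos"]+o["eef_rot"]@[0,0,.1]-TIP)@NN)
E
python3 gun.py 13
```

```text
t 21.25 tcp [0.551  0.0264 0.1921] cmd [0.5513 0.0267 0.1911] err [-0.0003 -0.0003  0.001 ] roterr deg [-0.01  0.07 -0.03] F [-8.23 -2.03  4.33] open 0.0274
q [ -7.3   2.9 123.7  39.9  22.6 -56.7]
F e,ym,n -1.2363673932840549 0.3579739645345555 12.177458708954056 d -0.0020111051656480487
t 21.25 tcp [0.55 0.03 0.19] cmd [0.55 0.03 0.19] err [-0. -0.  0.] roterr deg [-0.01  0.07 -0.03] F [-8.23 -2.03  4.33] open 0.0274
q [ -7.3   2.9 123.7  39.9  22.6 -56.7]
side 239 axis pt mm [  0.07  -0.2  -18.  ] deg tool [-0.83 -1.14] med 0.7108381416234335 seat tool mm [ -1.65  -2.55 100.  ] angle to n deg 1.3830681881994198 lateral err e,ym mm [np.float64(-0.09), np.float64(3.09), np.float64(-2.01)]
wrist 641 axis pt mm [ -0.63  -1.03 -18.  ] deg tool [-0.98  1.51] med 0.22713175237467492 seat tool mm [ -2.65   2.09 100.  ] angle to n deg 1.769348243574151 lateral err e,ym mm [np.float64(-1.09), np.float64(-1.55), np.float64(-2.01)]
```

View pics/s13.png

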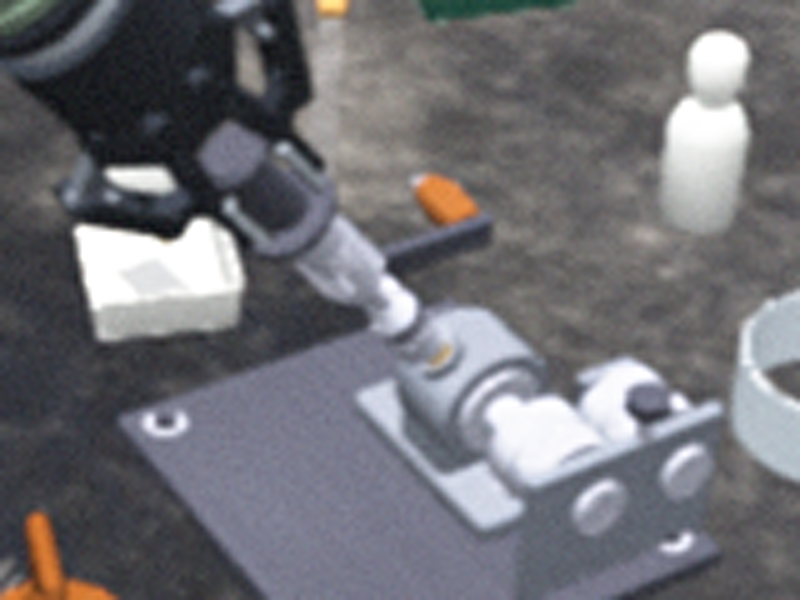

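Emit:
{"fn": "send_rows", "kwargs": {"rows": "0 0 0.001 0 0 0 1; 0 0 0.002 0 0 0 1; 0 0 0.003 0 0 0 1; 0 0 0.004 0 0 0 1; 0 0 0.005 0 0 0 1; 0 0 0.006 0 0 0 1; 0 0 0.007 0 0 0 1; 0 0 0.007 0 0 0 1"}}

```text
t: 22.35
tcp_pos: [0.5552, 0.0276, 0.1868]
eef_rot: [[0.755, 0.281, 0.592], [0.222, -0.96, 0.173], [0.617, 0.001, -0.787]]
wrist_force: [-10.7, -2.7, 4.8]
opening: 0.0273
```

```bash
cat > f.py <<'E'
from h import *
chk(); o=arm.get_obs(); f=o["wrist_force"]+[0,0,4.5]; print("F e,ym,n",f@EE,f@YM,f@NN,"d",(o["tcp_pos"]+o["eef_rot"]@[0,0,.1]-TIP)@NN)
E
python3 - <<'E'
from h import *
applied([0,0,.007],[0,0,0])
E
python3 f.py; python3 gun.py 14
```

```text
t 22.35 tcp [0.5552 0.0276 0.1868] cmd [0.5554 0.0279 0.1856] err [-0.0003 -0.0004  0.0012] roterr deg [-0.02  0.09 -0.03] F [-10.74  -2.72   4.83] open 0.0273
q [ -7.    3.6 123.8  41.1  21.8 -57.8]
F e,ym,n -2.984784955308663 0.4036852146183959 14.168883708376523 d -0.00883968242768777
t 22.35 tcp [0.56 0.03 0.19] cmd [0.56 0.03 0.19] err [-0. -0.  0.] roterr deg [-0.02  0.09 -0.03] F [-10.74  -2.72   4.83] open 0.0273
q [ -7.    3.6 123.8  41.1  21.8 -57.8]
side 227 axis pt mm [  0.05  -0.45 -18.  ] deg tool [-0.89 -1.12] med 0.7229551003419803 seat tool mm [ -1.79  -2.75 100.  ] angle to n deg 1.3808254462476865 lateral err e,ym mm [np.float64(-0.11), np.float64(3.24), np.float64(-8.84)]
wrist 641 axis pt mm [ -0.7   -1.04 -18.  ] deg tool [-1.03  1.53] med 0.23898308961521272 seat tool mm [ -2.83   2.11 100.  ] angle to n deg 1.806925958252823 lateral err e,ym mm [np.float64(-1.14), np.float64(-1.63), np.float64(-8.84)]
```

View pics/s14.png

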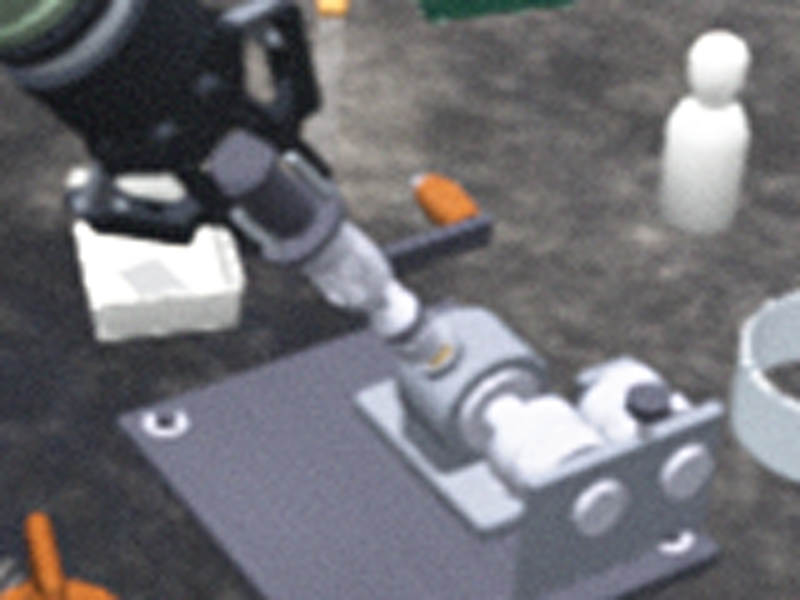

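View pics/w14.png

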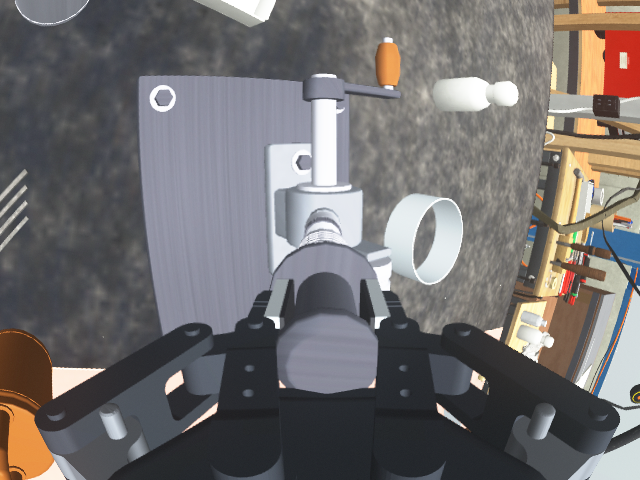

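Run:
```python
from h import *
def proj(X):
    c=imaging.calibration("side"); q=c["rotation"].T@(X-c["origin"]); return (q[:2]/q[2]*c["fx"]+[c["cx"],c["cy"]]-[260,130]+.5)*5
# expected shift of coupler centre (13 mm.. behind seat ~0) between standoff 16.2 and 0
print("per 16.2mm px",proj(TIP)-proj(TIP+NN*.0162), "tip px",proj(TIP))
a=cv2.imread("pics/s11.png");b9=cv2.imread("pics/s9.png");b=cv2.imread("pics/s14.png");c=cv2.imread("pics/s13.png")
t=a[268:330,350:412]  # coupler rear + ring
for nm,i in (("s9",b9),("s13",c),("s14",b)):
    r=cv2.matchTemplate(i,t,cv2.TM_CCOEFF_NORMED); _,v,_,l=cv2.minMaxLoc(r); print(nm,v,np.array(l)-[350,268])
```

```text
per 16.2mm px [15.75488678 14.63317315] tip px [414.74446778 332.17574491]
s9 0.9438866376876831 [-21 -13]
s13 0.9577453136444092 [15 15]
s14 0.958135187625885 [16 15]
```

Emit:
{"fn": "send_rows", "kwargs": {"rows": "0 0 0.001 0 0 0 1; 0 0 0.002 0 0 0 1; 0 0 0.003 0 0 0 1; 0 0 0.004 0 0 0 1; 0 0 0.0045 0 0 0 1; 0 0 0.0045 0 0 0 1; 0 0 0.0045 0 0 0 1; 0 0 0.0045 0 0 0 1"}}

```text
t: 23.45
tcp_pos: [0.5578, 0.0283, 0.1834]
eef_rot: [[0.755, 0.281, 0.592], [0.222, -0.96, 0.173], [0.617, 0.001, -0.787]]
wrist_force: [-9.9, -2.4, 7.5]
opening: 0.0272
```

```bash
python3 - <<'E'
from h import *
applied([0,0,.0045],[0,0,0])
E
python3 f.py; python3 gun.py 15
python3 - <<'E'
import cv2,numpy as np
a=cv2.imread("pics/s11.png");b=cv2.imread("pics/s15.png")
for nm,x0,x1,y0,y1 in (("coupler",350,412,268,330),("flange/knob",175,310,100,235)):
    t=a[y0:y1,x0:x1]; r=cv2.matchTemplate(b,t,cv2.TM_CCOEFF_NORMED); _,v,_,l=cv2.minMaxLoc(r); print(nm,v,np.array(l)-[x0,y0])
E
```

```text
t 23.45 tcp [0.5578 0.0283 0.1834] cmd [0.5581 0.0287 0.182 ] err [-0.0003 -0.0004  0.0014] roterr deg [-0.03  0.11 -0.03] F [-9.93 -2.42  7.49] open 0.0272
q [ -6.9   4.1 123.9  41.9  21.3 -58.6]
F e,ym,n -0.6684010280053498 0.4636246815211345 15.73141569829219 d -0.013141698515910082
t 23.45 tcp [0.56 0.03 0.18] cmd [0.56 0.03 0.18] err [-0. -0.  0.] roterr deg [-0.03  0.11 -0.03] F [-9.93 -2.42  7.49] open 0.0272
q [ -6.9   4.1 123.9  41.9  21.3 -58.6]
side 220 axis pt mm [  0.13   0.24 -18.  ] deg tool [-1.14 -1.51] med 0.7466899449445914 seat tool mm [ -2.23  -2.86 100.  ] angle to n deg 1.8301153159440526 lateral err e,ym mm [np.float64(-0.46), np.float64(3.34), np.float64(-13.15)]
wrist 634 axis pt mm [ -0.71  -1.03 -18.  ] deg tool [-1.12  1.5 ] med 0.23112022428358261 seat tool mm [ -3.01   2.06 100.  ] angle to n deg 1.8222346689317084 lateral err e,ym mm [np.float64(-1.23), np.float64(-1.59), np.float64(-13.15)]
coupler 0.9435067772865295 [16 15]
flange/knob 0.8947966694831848 [33 32]
```

View pics/s15.png

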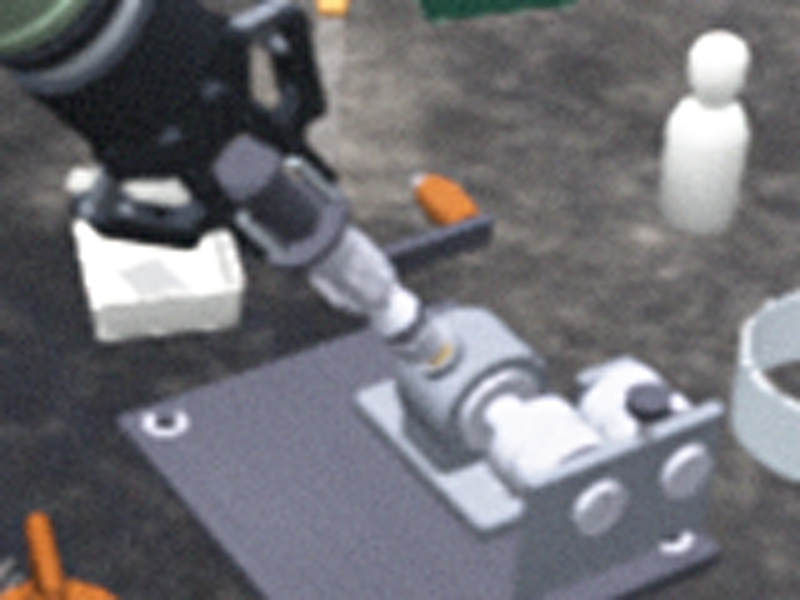

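Relative to the pre-contact frame, the coupler is stationary on the nipple while the body has moved on by about 13–16 mm, and the axial force is 15.7 N. I'll hold for a moment, check the tin and then hand in.

Emit:
{"fn": "send_rows", "kwargs": {"rows": "0 0 0 0 0 0 1; 0 0 0 0 0 0 1; 0 0 0 0 0 0 1; 0 0 0 0 0 0 1; 0 0 0 0 0 0 1; 0 0 0 0 0 0 1; 0 0 0 0 0 0 1; 0 0 0 0 0 0 1"}}

```text
t: 24.55
tcp_pos: [0.5577, 0.0283, 0.1834]
eef_rot: [[0.755, 0.281, 0.592], [0.222, -0.96, 0.173], [0.617, 0.001, -0.787]]
wrist_force: [-10.5, -3.6, 6.0]
opening: 0.0276
```

```bash
python3 f.py
python3 - <<'E'
from h import *
p,d=imaging.capture("side"); P=cloud("side",d); cv2.imwrite("pics/s16.png",p[60:420,140:620,::-1])
def rect(nm,lo,hi,x,y,r):
    k=(P[...,2]>lo)&(P[...,2]<hi)&(np.hypot(P[...,0]-x,P[...,1]-y)<r)&(d>0); q=P[k]
    r=cv2.minAreaRect((q[:,:2]*1000).astype(np.float32)); print(nm,len(q),q.mean(0).round(4),"rect",np.round(r[0],1),np.round(r[1],1))
rect("lid",.1,.125,.375,.19,.05); rect("tray",.02,.04,.52,.28,.1); rect("weight",.03,.08,.65,-.25,.06)
E
```

```text
t 24.55 tcp [0.5577 0.0283 0.1834] cmd [0.5581 0.0287 0.182 ] err [-0.0004 -0.0004  0.0014] roterr deg [-0.02  0.1  -0.03] F [-10.49  -3.62   5.99] open 0.0276
q [ -6.9   4.1 123.9  41.9  21.3 -58.6]
F e,ym,n -2.2818351470198106 -0.5272610158843947 15.088957266791649 d -0.013149914103671806
lid 339 [0.374  0.1822 0.1101] rect [375.5 187.7] [66.8 65.4]
tray 131 [0.5182 0.24   0.0262] rect [522.7 278.5] [138.9  84.9]
weight 470 [ 0.6532 -0.2591  0.0478] rect [ 656.3 -253.1] [37.5 55.6]
```

View pics/s16.png

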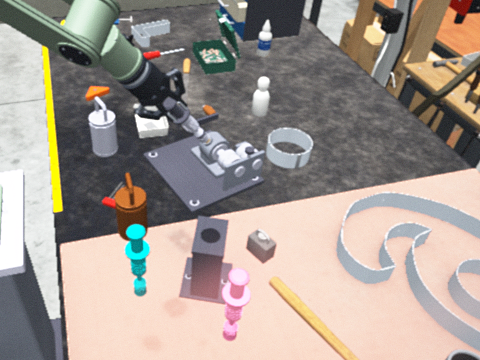

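```bash
python3 -c "
from station import arm
print(arm.close_job())"
```

```text
the job is handed in; nothing more can be done
None
```

I handed the job in at about 24.6 s. The tin is on the bench, and the gun is on the nipple, gripped and held against its spring. `close_job` gave no verdict.

**Tin:** the first grasp closed on air, because the real fingertips end about 26 mm behind the reported TCP. I corrected for that, lifted the tin by its handle and set it down upright at about (0.375, 0.19). The last picture shows it standing there, clear of the machine. The tray and the weight measured where they were at the start; I did not re-measure the hex keys.

**Gun:** I lifted it from the stand, tilted it 38° onto the nipple's axis, and pressed it on. These are the last checks:
- **Seating:** image matching puts the coupler seat at about 0 mm from the estimated tip, give or take 2 mm, and the coupler stayed still while the body kept moving in.
- **Angle:** the gun is about 1.8° off the nipple's axis, against a limit of 6.9°.
- **Pump:** it is about 13 mm in by arm travel. The image shift gave nearer 16 mm. The steady force of 15–15.7 N along the axis fits either.

**What disagreed or fell short:**
- **Grip:** the pads did not close on the 24 mm neck. They stopped 27.5 mm apart because the finger blocks above them hold the knob, with the fingertips at or just above the flange, at a 36 N squeeze. If the blocks count as gripper body, 36 N is close to its 40 N limit.
- **Sideways fit:** the cameras disagreed by 3–5 mm on the gun's position along the machine's y. I used roughly the middle, and the coupler seated with no large side force.

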